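Pack the photographed calligraphy set

ROBOT

A 6-joint arm with a two-finger parallel gripper is mounted at the origin on the work surface. World frame = base frame: x ahead of the robot, y to its left, z up, the work surface at z = 0. Lengths are in m, angles in rad, forces in N, time in s.
With the tool pointing down it reaches from about 0.3 to 0.775 m from the base axis. Payload 14.6 kg.
Tool frame: the origin (TCP) lies midway between the tips of the shut fingers; the grasp point (between the pads) lies 19 mm behind it (ctrl.pinch_z is the z of the grasp point in the tool frame, in m); z points along the fingers, y is the line along which they close (so a half turn about z gives the same grasp; the last joint's range is limited). The gripper opens to 94 mm and grips with 3 to 60 N. Pads are 16 mm wide; open, the fingers measure 119 mm over their backs; the gripper's body (75 mm by 177 mm) begins 78 mm behind the grasp point.
Start: joints at [-1.217, 0.3, 1.521, -0, 1.321, -0.067], TCP at [0.225, -0.502, 0.205] pointing down, gripper open.
Joint ranges: [-3.03, 3.03], [-0.79, 2.21], [0.23, 2.52], [-1.04, 4.18], [0, 3.07], [-2.55, 2.55]. Speed limits (rad/s): [2.22, 2.22, 2.57, 3.14, 3.14, 3.14].

INTERFACE

Orientations are given as [roll, pitch, yaw] about the fixed x, y, z axes, in that order (R = Rz(yaw) Ry(pitch) Rx(roll)).
In Python, from station import ctrl, camera, ticket gives the robot as it stands. The module is installed in compiled form; this text tells all that it offers.
- The arm moves only by the shell command python3 -m inch 'ROWS' [FORCE]. ROWS is text: rows parted by semicolons, each of 7 numbers parted by spaces: the opening, from -1 (shut) to 1 (fully open), then the shift along the tool's x, y, z in units of 0.03 m (1.0 is 0.03 m), then the turn, a rotation vector about the tool's x, y, z in units of 10 degrees (1.0 is 10 degrees). In form: grip dx dy dz rx ry rz; .... A call has 1 to 10 rows; each row shifts and turns the commanded pose from where the row before left it, along the tool's axes as they then stand; what a row does not reach is not made up. A row lasts 1/8 s, in which the tool goes at most 62.5 mm and 10.7 degrees, less where a joint would pass 70% of its speed; a pose out of reach is approached as far as the arm can. A call with a number of a shift or a turn outside -1 to 1 is refused whole. A call with a gripper value outside its range is refused whole. The fingers move at their own pace and stop on an object; FORCE is the grip in N (left out, the last holds). Time passes only in rows, so rows that do not move let the fingers close. It gives the time, the measured TCP pose, the force, the opening and the grip force at its end, in the units of the state.
- ctrl.get_obs(): the state, without advancing time (a new reading comes with each control period).
- camera(name): name is "scene" or "top" or "wrist"; returns a dict with "img" (400x640x3 uint8, blue, green, red), "range_z" (400x640 float32, m along the optical axis (not along the pixel's ray), 0 where there is no reading), "intrinsics" (3x3 intrinsics, pixels), "k1" (the pictures are not rectified: a ray, as slopes to the right and down, at radius r is drawn at 1 + k1 r^2 times it, then the intrinsics apply), "view" (4x4, takes a point from world to camera coordinates). Camera axes: x right, y down, z forward; pixel columns grow to the right and rows downward; lengths in m; the calibration is good to about 2 mm. A picture is of the moment at which its call begins.
- ticket.hand_in(): hands the job in; it is judged then, once.
The state is a dict: "time_s": time; "qpos": joint angles; "joint_vel": joint speeds; "tau": joint torques, N m; "ee_pos": TCP position; "eef_rot": TCP orientation; "force": force on the tool from outside, world axes, zero at the start; "moment": the same for the moment, N m; "grip_width": finger opening in m; "grip_force": force on a finger pad.
Only numpy, scipy, OpenCV 4.12 (cv2) and the standard library are available. Lean on these libraries where they do the work, as an engineer would, in place of code of your own. Each camera call takes 0.05 s, during which the arm holds its last target. There are 200 camera calls.

TASK

The pieces of this calligraphy set have just been photographed: slide the stop of the long wooden box fully back to the box's right-hand end (as the robot sees it), then stand every piece, from the display turntable and from the table, upright in the box in one row between the stop and the opposite end wall, in any order. When all are in, slide the stop up against the row until it is snug with no gaps, and let go; do not disturb the tin of brushes, the teapot or the bundle of brushes.

Things in the scene. Friction and masses are not known exactly. Their poses are not given: they have to be found in the camera images.
- box: long dark wooden open box, fixed to the table; outside 74 (x) x 380 (y) x 32 mm high, walls and floor 6 mm (floor top 6 mm above the table, with a 1 mm grey lining look), inside 62 x 368 mm. Origin: centre of its underside. The row runs along its y axis; pieces fill it from the inner face of the +y end wall, at y = +184 mm
- stop (a joint): the sliding stop inside the box, a light wooden block with an upright post: slide in m, 0 = fully back at the -y end of the box (its flat front face then at y = -148 mm in the box frame), growing as it moves towards +y, at most 0.2. Its front face is 56 mm wide and reaches 51 mm above the table, the block is 36 mm long. It needs about 2 N to slide and stays where it is left
- stop_grip (a point): point to pinch on the stop's post, 14 x 14 mm in section; the post stands from the block up to 78 mm above the table; this point is on its axis, 66 mm above the table, and 24 mm behind (-y) the stop's front face; axes as the box's
- turntable: black fixed round base of the display turntable. Origin: centre of its underside, on the table
- platter (a joint): angle of the white freely spinning platter, 200 mm across, its top 30 mm above the table, on the turntable's axis; nothing holds it
- jar: white porcelain lidded jar, round, 54 mm across, straight sides to 56 mm, 80 mm high to the lid's knob, 0.16 kg, starts on the platter. Origin: centre of underside, z up
- pot: pale green open brush pot, round, 50 mm across, 76 mm high, wall 4 mm, 0.13 kg, starts on the platter. Origin: centre of underside, z up
- seal: block-shaped stone seal, 52 (its x) x 34 (its y) mm, straight sides to 60 mm, with a small carved crest to 78 mm, 0.16 kg; stands in the box with its x across the box; may be absent. Origin: centre of underside, z up
- ink: round dark ink jar with black cap, 50 mm across to 50 mm height, cap 44 mm across, 66 mm high in all, 0.16 kg, heavy-bottomed; may be absent. Origin: centre of underside, z up
- dropper: round brass water dropper, 44 mm across, 58 mm high plus a small 10 mm spout on top, 0.15 kg, heavy-bottomed; may be absent. Origin: centre of underside, z up
- case: upright wooden ink-stick case, 54 (its x) x 30 (its y) x 66 mm high, 0.11 kg; stands in the box with its x across the box; may be absent. Origin: centre of underside, z up
- paste: small round steel tin, 40 mm across, 60 mm high, flat lid, 0.10 kg, starts on the platter; may be absent. Origin: centre of underside, z up
- tin: bystander: printed tin, 97 mm across and 110 mm high, full of brushes to 240 mm. Origin: centre of underside
- teapot: bystander: small brown clay teapot, 83 mm high, about 140 mm over spout and handle. Origin: centre of underside
- bundle: bystander: bundle of brushes lying on the table, 200 mm along its x, 36 mm wide, 17 mm high. Origin: centre of underside

How it is judged:
On the way, in this order (a step that is already met when the one before it is completed fails the run):
1. the stop is slid fully back (value of joint stop below 0.01 m), for 0.2 s.
2. every piece stands upright on the floor of the box (z of jar in the frame of box between 0 and 0.012 m and x of jar in the frame of box between -0.022 and 0.022 m and y of jar in the frame of box between -0.188 and 0.188 m and angle between each of jar, pot, seal, ink, dropper, case, paste's own z axis and vertical below 0.15 rad and z of pot in the frame of box between 0 and 0.012 m and x of pot in the frame of box between -0.022 and 0.022 m and y of pot in the frame of box between -0.188 and 0.188 m and z of seal in the frame of box between 0 and 0.012 m and x of seal in the frame of box between -0.022 and 0.022 m and y of seal in the frame of box between -0.188 and 0.188 m and z of ink in the frame of box between 0 and 0.012 m and x of ink in the frame of box between -0.022 and 0.022 m and y of ink in the frame of box between -0.188 and 0.188 m and z of dropper in the frame of box between 0 and 0.012 m and x of dropper in the frame of box between -0.022 and 0.022 m and y of dropper in the frame of box between -0.188 and 0.188 m and z of case in the frame of box between 0 and 0.012 m and x of case in the frame of box between -0.022 and 0.022 m and y of case in the frame of box between -0.188 and 0.188 m and z of paste in the frame of box between 0 and 0.012 m and x of paste in the frame of box between -0.022 and 0.022 m and y of paste in the frame of box between -0.188 and 0.188 m), for 0.2 s.
3. the stop is slid up so that the row is snug (all of step 2 and value of joint stop above 0.022 m and (value of joint stop above 0.056 m or height (world z) of seal above -5 m) and (value of joint stop above 0.106 m or height (world z) of any of seal, ink above -5 m) and (value of joint stop above 0.1 m or height (world z) of any of seal, dropper above -5 m) and (value of joint stop above 0.086 m or height (world z) of any of seal, case above -5 m) and (value of joint stop above 0.096 m or height (world z) of any of seal, paste above -5 m) and (value of joint stop above 0.072 m or height (world z) of ink above -5 m) and (value of joint stop above 0.116 m or height (world z) of any of ink, dropper above -5 m) and (value of joint stop above 0.102 m or height (world z) of any of ink, case above -5 m) and (value of joint stop above 0.112 m or height (world z) of any of ink, paste above -5 m) and (value of joint stop above 0.066 m or height (world z) of dropper above -5 m) and (value of joint stop above 0.096 m or height (world z) of any of dropper, case above -5 m) and (value of joint stop above 0.106 m or height (world z) of any of dropper, paste above -5 m) and (value of joint stop above 0.052 m or height (world z) of case above -5 m) and (value of joint stop above 0.092 m or height (world z) of any of case, paste above -5 m) and (value of joint stop above 0.062 m or height (world z) of paste above -5 m)), for 0.2 s.
At the end, for the whole second after the job is handed in: every piece present stands on the box floor (within 6 mm in height, tilted less than 0.15 rad), at rest, and the stop is so far up that the gaps left in the row add up to less than 8 mm (for the pieces present: stop joint > 0.332 m less the sum of their sizes along the row, less 8 mm) (all of step 3 and linear speed of each of jar, pot, seal, ink, dropper, case, paste below 0.02 m/s); the robot touches nothing.
It fails at once if the tin of brushes is knocked more than 30 mm from its place (distance of tin from where it was at the start of the episode above 0.03 m).
It fails at once if the teapot is knocked more than 30 mm from its place (distance of teapot from where it was at the start of the episode above 0.03 m).
It fails at once if the bundle of brushes is knocked more than 30 mm from its place (distance of bundle from where it was at the start of the episode above 0.03 m).
Of seal, ink, dropper, case, paste only 3 to 5 are there at a start; the rules pass over those that are not, and their reading is None.
At some moment in a run one of ink, dropper may be knocked a few centimetres aside while the robot is not near it.
Once in a run the grip may slacken for a moment while it holds something.
It also fails if it takes over 210 s, if anything falls off the work surface, if the arm or the gripper's body presses on something with over 40 N, if the wrist force passes 120 N, or if a joint passes its speed limit or range.

## Working session

There is one attempt and no reset: what is moved stays moved. The work goes in short steps, Python scripts to look and compute and a shell command to move; the robot and the scene stay as the last step left them, time stands still between calls to the robot, and variables do not carry over. Pictures are saved under pics/ and viewed, at most 14 in all, crops included, and the job is handed in when it is done.

```bash
mkdir -p pics; cat > h.py <<'E'
import numpy as np, cv2
from station import ctrl, camera
from scipy.spatial.transform import Rotation as R
def cam(n):
    c=camera(n); c['K']=np.array(c['intrinsics']); c['V']=np.array(c['view']); return c
def slopes(c,uv):
    uv=np.atleast_2d(uv).astype(float); d=np.c_[(uv[:,0]-c['K'][0,2])/c['K'][0,0],(uv[:,1]-c['K'][1,2])/c['K'][1,1]]
    s=d.copy()
    for _ in range(20): s=d/(1+c['k1']*(s**2).sum(1,keepdims=True))
    return s
def ray(c,uv):
    s=slopes(c,uv); Rm=c['V'][:3,:3]; o=-Rm.T@c['V'][:3,3]
    return o,np.c_[s,np.ones(len(s))]@Rm
def onplane(c,uv,z):
    o,d=ray(c,uv); return o+d*((z-o[2])/d[:,2])[:,None]
def cloud(c):
    v,u=np.mgrid[:400,:640]; o,d=ray(c,np.c_[u.ravel(),v.ravel()])
    P=o+d*c['range_z'].reshape(-1,1); P[c['range_z'].ravel()<=0]=np.nan
    return P.reshape(400,640,3)
def proj(c,P):
    P=np.atleast_2d(P); q=P@c['V'][:3,:3].T+c['V'][:3,3]; s=q[:,:2]/q[:,2:]
    s=s*(1+c['k1']*(s**2).sum(1,keepdims=True)); return np.c_[s[:,0]*c['K'][0,0]+c['K'][0,2],s[:,1]*c['K'][1,1]+c['K'][1,2]]
def save(c,n): cv2.imwrite('pics/'+n+'.png',c['img'])
def st():
    o=ctrl.get_obs(); print('t',round(o['time_s'],2),'p',np.round(o['ee_pos'],4),'rpy',np.round(o['eef_rot'],3),'q',np.round(o['qpos'],2),'F',np.round(o['force'],1),'w',round(float(o['grip_width']),4),'gf',np.round(o['grip_force'],1))
E
python3 - <<'E'
from h import *
for n in ['top','scene']:
    c=cam(n); save(c,n+'0'); print(n,-c['V'][:3,:3].T@c['V'][:3,3],c['V'][2,:3],c['k1'],c['K'][0,0])
st(); print(ctrl.pinch_z, ctrl.get_obs()['eef_rot'])
E
```

```text
top [ 0.49270114 -0.02892645  1.41573722] [ 0.07214991  0.00352859 -0.99738756] -0.02565121602540777 396.8039962090207
scene [1.41074665 0.65477341 0.98119879] [-0.58753685 -0.48650811 -0.6466145 ] 0.05296501415811159 517.2068480749389
t 0.1 p [ 0.2246 -0.5018  0.2049] rpy [-3.141 -0.     0.421] q [-1.22  0.3   1.52  0.    1.32 -0.07] F [-0.5 -0.9 -0.3] w 0.094 gf 0.0
-0.0188 [-3.14057596e+00 -8.14542066e-05  4.20797583e-01]
```

View pics/top0.png

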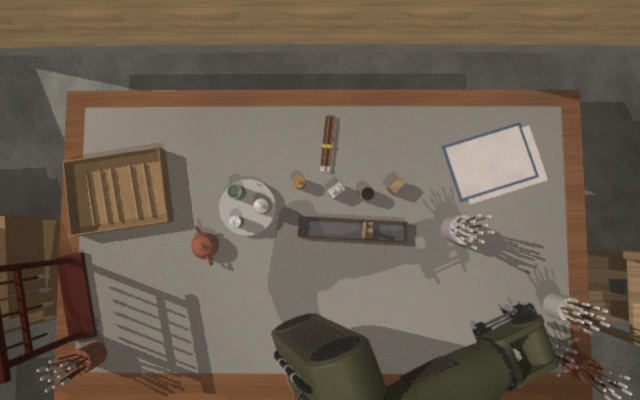

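View pics/scene0.png

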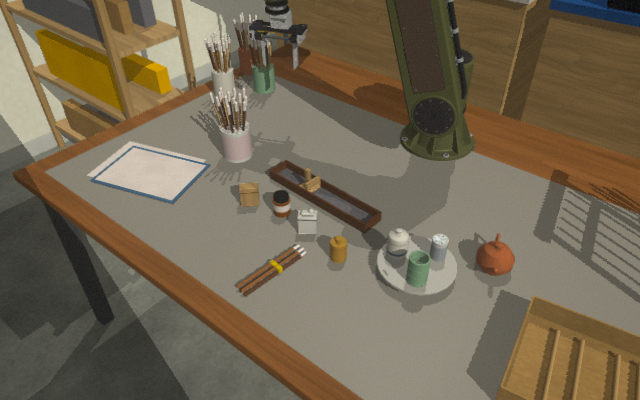

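The top view shows all seven pieces: pot (236,191), jar (261,205) and paste (236,221) on the platter, dropper (298,183), seal (336,189), ink (367,193) and case (397,185) on the table. The box spans x 298–407 at y≈230, with the stop near (370,230). The scene view shows the same things.

```bash
python3 - <<'E'
from h import *
T=cam('top'); S=cam('scene'); P=cloud(T); Q=cloud(S)
np.savez('d.npz',P=P,Q=Q)
for nm,C in(('top',P),('scene',Q)):
    print(nm,'table z',np.nanmedian(C[(abs(C[...,0]-.55)<.06)&(abs(C[...,1]+.3)<.05)][:,2]))
    m=((C[...,2]>.042)&(C[...,2]<.3)&(C[...,0]>.25)&(C[...,0]<.85)&(abs(C[...,1])<.6)).astype(np.uint8)
    n,l,s,ce=cv2.connectedComponentsWithStats(m,connectivity=4)
    for i in range(1,n):
        if s[i,4]<12: continue
        p=C[l==i]; print(np.round(ce[i]),s[i,4],'min',np.round(p.min(0),3),'max',np.round(p.max(0),3),'mid',np.round((p.min(0)+p.max(0))[:2]/2,3))
# box: dark mask in top
hsv=cv2.cvtColor(T['img'],cv2.COLOR_BGR2HSV)
m=((P[...,2]>.022)&(P[...,2]<.045)&(P[...,1]<.12)&(P[...,1]>-.4)&(P[...,0]>.25)&(P[...,0]<.55)).astype(np.uint8)
n,l,s,ce=cv2.connectedComponentsWithStats(m); i=1+s[1:,4].argmax()
v,u=np.where(l==i); W=onplane(T,np.c_[u,v],.032)
r=cv2.minAreaRect(W[:,:2].astype(np.float32)); print('box',r,len(u))
big=cv2.resize(T['img'][150:260,190:430],None,fx=3.3,fy=3.3,interpolation=cv2.INTER_CUBIC); cv2.imwrite('pics/topbig.png',big)
E
```

```text
top table z 0.0008249784750660183
[161. 186.] 279 min [0.508 0.53  0.042] max [0.773 0.599 0.067] mid [0.641 0.564]
[299. 181.] 129 min [0.632 0.056 0.046] max [0.674 0.097 0.072] mid [0.653 0.077]
[397. 184.] 149 min [ 0.613 -0.288  0.043] max [ 0.667 -0.231  0.073] mid [ 0.64 -0.26]
[336. 189.] 153 min [ 0.597 -0.082  0.052] max [ 0.65  -0.024  0.08 ] mid [ 0.623 -0.053]
[236. 191.] 235 min [0.592 0.263 0.043] max [0.641 0.313 0.111] mid [0.617 0.288]
[368. 193.] 167 min [ 0.588 -0.183  0.042] max [ 0.637 -0.137  0.073] mid [ 0.612 -0.16 ]
[262. 205.] 230 min [0.542 0.173 0.045] max [0.596 0.225 0.112] mid [0.569 0.199]
[465. 229.] 1047 min [ 0.429 -0.522  0.043] max [ 0.536 -0.406  0.232] mid [ 0.482 -0.464]
[236. 221.] 144 min [0.498 0.268 0.043] max [0.535 0.308 0.097] mid [0.517 0.288]
[364. 229.] 44 min [ 0.461 -0.151  0.045] max [ 0.516 -0.143  0.059] mid [ 0.488 -0.147]
[197. 228.] 29 min [0.477 0.418 0.043] max [0.501 0.436 0.064] mid [0.489 0.427]
[370. 230.] 20 min [ 0.481 -0.172  0.049] max [ 0.492 -0.161  0.081] mid [ 0.486 -0.166]
[204. 246.] 527 min [0.368 0.359 0.042
[... 696 characters left out ...]
.627 -0.047]
[398. 242.] 535 min [0.543 0.179 0.042] max [0.598 0.233 0.11 ] mid [0.571 0.206]
[439. 245.] 360 min [0.497 0.272 0.043] max [0.537 0.311 0.095] mid [0.517 0.292]
[496. 254.] 836 min [0.365 0.363 0.042] max [0.504 0.453 0.085] mid [0.434 0.408]
[339. 243.] 228 min [0.632 0.06  0.043] max [0.676 0.105 0.07 ] mid [0.654 0.083]
[418. 266.] 653 min [0.59  0.267 0.042] max [0.644 0.317 0.11 ] mid [0.617 0.292]
[547. 304.] 268 min [0.505 0.532 0.042] max [0.565 0.6   0.065] mid [0.535 0.566]
[511. 368.] 310 min [0.57  0.539 0.042] max [0.779 0.6   0.065] mid [0.675 0.57 ]
box ((0.4900074005126953, -0.1088973879814148), (0.37998881936073303, 0.07395949214696884), 86.8707504272461) 566
```

View pics/topbig.png

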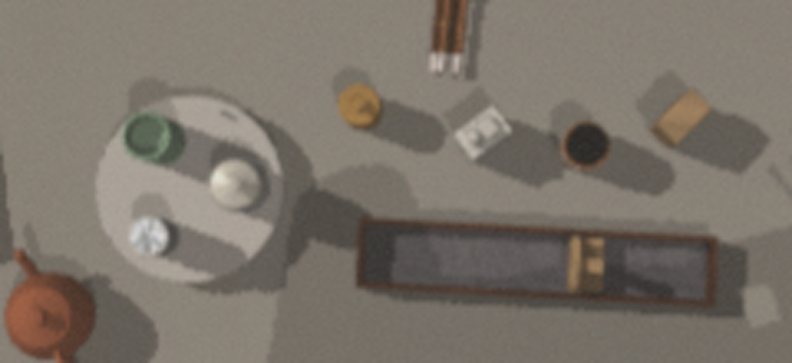

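```bash
cat > g.py <<'E'
import sys
from h import *
def rem(x,y,z,yaw=None):
    o=ctrl.get_obs(); Rm=R.from_euler('xyz',o['eef_rot']); p=np.array(o['ee_pos'])
    d=Rm.inv().apply(np.array([x,y,z])-p)/.03
    print('rows units dx dy dz',np.round(d,2),end=' ')
    if yaw is not None: print('rotvec u',np.round(np.degrees((Rm.inv()*R.from_euler('xyz',[np.pi,0,yaw])).as_rotvec())/10,2),end='')
    print()
def wrist(): # pieces' tops in wrist cloud
    pass
if __name__=='__main__':
    st(); rem(*map(float,sys.argv[1:]))
E
python3 -m inch '1 0 0 0 0 0 -0.9;1 0 0 0 0 0 -0.9;1 0 0 0 0 0 -0.9;1 0 0 0 0 0 -0.9;1 0 0 0 0 0 -0.9;1 0 0 0 0 0 -0.9;1 0 0 0 0 0 -0.87;1 0 0 0 0 0 0' 
python3 -m inch '1 1 0.7 0 0 0 0;1 1 0.7 0 0 0 0;1 1 0.7 0 0 0 0;1 1 0.7 0 0 0 0;1 1 0.7 0 0 0 0;1 1 0.7 0 0 0 0;1 1 0.7 0 0 0 0;1 1 0.7 0 0 0 0;1 1 0.7 0 0 0 0;1 1 0.7 0 0 0 0'
python3 -m inch '1 1 0.7 0 0 0 0;1 0.5 0.4 0 0 0 0;1 0 0 0 0 0 0;1 0 0 0 0 0 0'
python3 g.py .487 -.169 .054 1.516
python3 - <<'E'
from h import *
W=cam('wrist'); save(W,'w1'); C=cloud(W); np.savez('w1.npz',C=C)
print(-W['V'][:3,:3].T@W['V'][:3,3],W['V'][2,:3],W['K'][0,0])
E
```

```text
time_s: 1.2
ee_pos: [0.2246, -0.502, 0.2053]
eef_rot: [-3.141, -0.0, 1.514]
force: [0.3, 0.2, -0.5]
grip_width: 0.0941
grip_force: 0.0
time_s: 2.45
ee_pos: [0.4517, -0.2131, 0.2055]
eef_rot: [3.142, -0.0, 1.511]
force: [0.8, -0.8, 0.2]
grip_width: 0.0939
grip_force: 0.0
time_s: 2.95
ee_pos: [0.486, -0.1719, 0.2054]
eef_rot: [-3.141, 0.0, 1.514]
force: [0.4, 0.3, -0.3]
grip_width: 0.094
grip_force: 0.0
t 2.95 p [ 0.486  -0.1719  0.2054] rpy [-3.141  0.     1.514] q [-0.41  0.22  1.62 -0.    1.3  -0.35] F [ 0.4  0.3 -0.3] w 0.094 gf 0.0
rows units dx dy dz [0.1  0.03 5.05] rotvec u [-0.    0.   -0.01]
[ 0.49136729 -0.09777561  0.38516873] [-0.01455665 -0.25667173 -0.96638901] 314.21527725781425
```

View pics/w1.png

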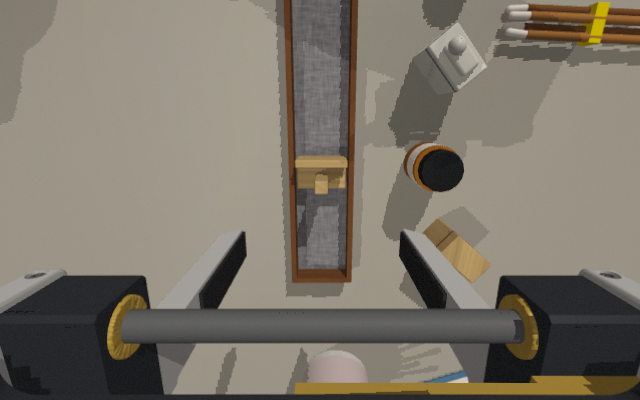

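The wrist view shows the box (x 287–355), the stop's post at (321,183), the seal (456,55), the ink (438,170) and the case (458,248).

```bash
python3 - <<'E'
from h import *
C=np.load('w1.npz')['C']; x,y,z=C[...,0],C[...,1],C[...,2]
def comp(m,mn=150):
    n,l,s,ce=cv2.connectedComponentsWithStats(m.astype(np.uint8),connectivity=4)
    for i in range(1,n):
        if s[i,4]>mn:
            p=C[l==i]; r=cv2.minAreaRect(p[:,:2].astype(np.float32)); print(np.round(ce[i]),s[i,4],'z',np.round(np.percentile(p[:,2],[2,98]),4),'rect',np.round(r[0],4),np.round(r[1],4),round(r[2],1))
reg=(y<.1)&(y>-.35)&(x>.3)
print('post');comp(reg&(z>.07)&(z<.1)&(x<.55),20)
print('stopblk');comp(reg&(z>.044)&(z<.07)&(x<.55),40)
print('rim');comp(reg&(z>.026)&(z<.038)&(x<.54))
print('pieces');comp(reg&(z>.05)&(z<.1)&(x>.56))
rm=reg&(z>.029)&(z<.036)&(x<.54)
for side in(0,1):
    p=C[rm&((x>.49) if side else (x<.49))]
    p=p[(p[:,1]>-.27)&(p[:,1]<-.02)]; f=np.polyfit(p[:,1],p[:,0],1); print('side',f,'x at y=-.109',np.polyval(f,-.109))
p=C[rm&(abs(x-.484)<.02)&(y<-.2)]; print('end wall y',np.percentile(p[:,1],[2,50,98]))
E
```

```text
post
[321. 186.] 205 z [0.0718 0.0802] rect [ 0.4857 -0.1646] [0.0137 0.0131] 86.7
stopblk
[321. 163.] 416 z [0.0465 0.0533] rect [ 0.4873 -0.1444] [0.0074 0.0555] 86.7
[321. 177.] 52 z [0.0479 0.0675] rect [ 0.4865 -0.1582] [0.001  0.0129] 86.4
rim
[321. 147.] 3652 z [0.0271 0.034 ] rect [ 0.4874 -0.1403] [0.3104 0.0742] 86.9
[321. 176.] 829 z [0.0273 0.0307] rect [ 0.4861 -0.1641] [0.0238 0.0558] 86.6
pieces
[456.  57.] 2275 z [0.0526 0.0779] rect [ 0.6231 -0.0498] [0.0346 0.0521] 36.6
[439. 169.] 1736 z [0.0503 0.0679] rect [ 0.6094 -0.1579] [0.0453 0.049 ] 5.9
[463. 256.] 1374 z [0.0523 0.0679] rect [ 0.6402 -0.2579] [0.0301 0.0558] 44.3
side [0.04187789 0.46239498] x at y=-.109 0.45783028894290717
side [0.06753324 0.52835777] x at y=-.109 0.5209966456174185
end wall y [-0.29566104 -0.29175568 -0.28890958]
```

```bash

python3 -m inch '0 0.24 -0.02 1 0 0 0;0 0 0 1 0 0 0;0 0 0 1 0 0 0;-0.2 0 0 1 0 0 0;-0.2 0 0 0.7 0 0 0;-0.2 0 0 0.35 0 0 0;-1 0 0 0 0 0 0;-1 0 0 0 0 0 0;-1 0 0 0 0 0 0;-1 0 0 0 0 0 0' 20
python3 -m inch '-1 -0.3 0 0 0 0 0;-1 -0.6 0 0 0 0 0;-1 -0.6 0 0 0 0 0;-1 -0.6 0 0 0 0 0;-1 -0.6 0 0 0 0 0;-1 -0.5 0 0 0 0 0;-1 -0.3 0 0 0 0 0;-1 -0.1 0 0 0 0 0;-1 0 0 0 0 0 0'

```

```text
time_s: 4.25
ee_pos: [0.4851, -0.1639, 0.0547]
eef_rot: [-3.139, 0.0, 1.515]
force: [-13.1, -0.4, 11.3]
grip_width: 0.0138
grip_force: 20.0
time_s: 5.38
ee_pos: [0.4791, -0.2722, 0.0548]
eef_rot: [-3.139, 0.0, 1.515]
force: [-13.0, -0.9, 8.8]
grip_width: 0.0137
grip_force: 20.0
```

```bash
cat > m.py <<'E'
# list raised pieces seen by wrist camera, in world and box frame
import sys
from h import *
try: BX,BY,B=np.loadtxt('box.txt')
except Exception: BX,BY,B=.4894,-.1075,-.0546
def tobox(p): d=np.asarray(p)[:2]-[BX,BY]; return np.array([d[0]*np.cos(B)+d[1]*np.sin(B),-d[0]*np.sin(B)+d[1]*np.cos(B)])
def toworld(bx,by): return np.array([BX+bx*np.cos(B)-by*np.sin(B),BY+bx*np.sin(B)+by*np.cos(B)])
def measure(zmin=.05,zmax=.13,mn=120,name='wrist',sv=None):
    W=cam(name); C=cloud(W)
    if sv: save(W,sv)
    z=C[...,2]; m=(z>zmin)&(z<zmax)&(C[...,0]>.3)&(C[...,1]>-.33)&(C[...,1]<.34)
    n,l,s,ce=cv2.connectedComponentsWithStats(m.astype(np.uint8),connectivity=4)
    for i in range(1,n):
        if s[i,4]<mn: continue
        p=C[l==i]; r=cv2.minAreaRect(p[:,:2].astype(np.float32)); hs=W['img'][l==i].mean(0)
        print('px',np.round(ce[i]).astype(int),s[i,4],'top z %.4f'%np.percentile(p[:,2],98),'ctr',np.round(r[0],4),'size',np.round(r[1],4),'ang %.1f'%r[2],'box',np.round(tobox(r[0]),4),'bgr',hs.astype(int))
    return W,C
if __name__=='__main__':
    st(); measure(*(map(float,sys.argv[1:3])))
E
python3 -m inch '-1 -0.15 0 0 0 0 0;-1 0 0 0 0 0 0;0 0 0 0 0 0 0;0 0 0 0 0 0 0;0 0 0 -0.5 0 0 0;0 0 0 -1 0 0 0;1 0 0 -1 0 0 0;1 0 0 -1 0 0 0;1 0 0 -1 0 0 0;1 0 0 -0.5 0 0 0'
python3 m.py .044 .12
python3 -m inch '1 1 0.19 0 0 0 0;1 1 0.19 0 0 0 0;1 1 0.19 0 0 0 0;1 1 0.19 0 0 0 0;1 1 0.19 0 0 0 0;1 1 0.19 0 0 0 0;1 1 0.19 0 0 0 0;1 1 0.19 0 0 0 0;1 1 0.19 0 0 0 0;1 0 0 0 0 0 0'
python3 m.py .03 .1
python3 -m inch '1 1 0.19 0 0 0 0;1 1 0.19 0 0 0 0;1 1 0.19 0 0 0 0;1 1 0.19 0 0 0 0;1 1 0.19 0 0 0 0;1 1 0.19 0 0 0 0;1 1 0.19 0 0 0 0;1 0 0 0 0 0 0'
python3 m.py .05 .13
```

```text
time_s: 6.62
ee_pos: [0.4804, -0.2763, 0.2064]
eef_rot: [3.139, 0.001, 1.515]
force: [0.6, 0.8, 0.2]
grip_width: 0.0834
grip_force: 0.0
t 6.62 p [ 0.4804 -0.2763  0.2064] rpy [3.139e+00 1.000e-03 1.515e+00] q [-0.59  0.31  1.51  0.    1.32 -0.53] F [0.6 0.8 0.2] w 0.0834 gf 0.0
px [447  63] 2387 top z 0.0679 ctr [ 0.6092 -0.1585] size [0.0461 0.0493] ang 10.9 box [ 0.1224 -0.0444] bgr [25 34 42]
px [471 163] 1876 top z 0.0679 ctr [ 0.6395 -0.2583] size [0.0307 0.0546] ang 45.4 box [ 0.1581 -0.1424] bgr [ 78 120 147]
px [320 170] 425 top z 0.0533 ctr [ 0.4811 -0.2573] size [0.0084 0.0549] ang 87.3 box [-1.0e-04 -1.5e-01] bgr [ 92 140 170]
px [320 191] 263 top z 0.0802 ctr [ 0.4799 -0.2766] size [0.0134 0.0138] ang 86.7 box [-0.0003 -0.1694] bgr [ 85 130 159]
time_s: 7.92
ee_pos: [0.5462, -0.008, 0.2032]
eef_rot: [-3.14, -0.0, 1.517]
force: [-0.2, -0.0, 0.0]
grip_width: 0.094
grip_force: 0.0
t 7.92 p [ 0.5462 -0.008   0.2032] rpy [-3.14  -0.     1.517] q [-0.08  0.29  1.53  0.    1.31 -0.03] F [-0.2 -0.   0. ] w 0.094 gf 0.0
px [329   6] 908 top z 0.0323 ctr [0.5632 0.17  ] size [0.016
[... 1062 characters left out ...]
2] rpy [-3.141  0.     1.516] q [ 0.26  0.48  1.27 -0.    1.39  0.32] F [ 0.7 -0.1  0.1] w 0.0939 gf 0.0
px [337  93] 2897 top z 0.1075 ctr [0.6163 0.2906] size [0.05   0.0486] ang 89.7 box [0.105  0.4044] bgr [ 93 116  96]
px [227 101] 1997 top z 0.0919 ctr [0.5159 0.2907] size [0.0392 0.0399] ang 87.2 box [0.0047 0.399 ] bgr [172 176 177]
px [292 190] 2559 top z 0.1093 ctr [0.5686 0.2037] size [0.0532 0.053 ] ang 66.4 box [0.0621 0.3151] bgr [143 156 161]
px [374 285] 1092 top z 0.0691 ctr [0.653  0.0816] size [0.043  0.0429] ang 87.1 box [0.153  0.1977] bgr [ 46 125 161]
px [350 372] 740 top z 0.0732 ctr [ 0.6234 -0.0497] size [0.0353 0.053 ] ang 37.3 box [0.1306 0.0651] bgr [148 158 162]
```

```bash
echo .4892 -.1063 -.0546 > box.txt
python3 -m inch '1 0.13 -0.98 0 0 0 0;1 0 0 1 0 0 0;1 0 0 1 0 0 0;1 0 0 1 0 0 0;1 0 0 1 0 0 0;1 0 0 0.67 0 0 0;-1 0 0 0 0 0 0;-1 0 0 0 0 0 0;-1 0 0 0 0 0 0;-1 0 0 0 0 0 0' 30
python3 -m inch '-1 0 0 -0.5 0 0 0;-1 0 0 -1 0 0 0;-1 0 0 -1 0 0 0;-1 0 0 0 0 0 0'
python3 - <<'E'
from m import *
from g import rem
st(); w=toworld(0,.155); print(w); rem(*w,.105,1.516)
measure(.05,.17)
E
```

```text
time_s: 10.28
ee_pos: [0.5689, 0.2035, 0.0646]
eef_rot: [3.141, -0.0, 1.515]
force: [-0.7, 0.4, 0.6]
grip_width: 0.0577
grip_force: 0.6
time_s: 10.78
ee_pos: [0.5697, 0.2039, 0.1418]
eef_rot: [3.137, -0.002, 1.515]
force: [-0.5, -0.4, -2.2]
grip_width: 0.0532
grip_force: 30.0
t 10.78 p [0.5697 0.2039 0.1418] rpy [ 3.137e+00 -2.000e-03  1.515e+00] q [0.28 0.47 1.43 0.   1.23 0.34] F [-0.5 -0.4 -2.2] w 0.0532 gf 30.0
[0.4976588  0.04846902]
rows units dx dy dz [-5.31 -2.11  1.21] rotvec u [ 0.03 -0.01 -0.  ]
px [376  83] 5152 top z 0.1074 ctr [0.6118 0.2971] size [0.0501 0.0492] ang 20.4 box [0.1004 0.4095] bgr [ 93 116  97]
px [236 113] 2955 top z 0.0918 ctr [0.5124 0.284 ] size [0.0398 0.04  ] ang 84.7 box [0.0019 0.391 ] bgr [165 171 173]
px [323 240] 7003 top z 0.1698 ctr [0.5681 0.2083] size [0.0527 0.0653] ang 54.5 box [0.0617 0.3184] bgr [142 153 157]
```

```bash

python3 -m inch '-1 -0.88 -0.35 0 0 0 0;-1 -0.88 -0.35 0 0 0 0;-1 -0.88 -0.35 0 0 0 0;-1 -0.88 -0.35 0 0 0 0;-1 -0.88 -0.35 0 0 0 0;-1 -0.91 -0.36 0 0 0 0;-1 0 0 0 0 0 0' 
python3 -m inch '-1 0 0 1 0 0 0;-1 0 0 1 0 0 0;-1 0 0 0.7 0 0 0;-1 0 0 0.3 0 0 0;-1 0 0 0.2 0 0 0;-1 0 0 0 0 0 0'
python3 m.py .036 .12
```

```text
time_s: 11.7
ee_pos: [0.4957, 0.0469, 0.1379]
eef_rot: [-3.14, 0.0, 1.513]
force: [-0.4, 0.4, -1.0]
grip_width: 0.053
grip_force: 30.0
time_s: 12.45
ee_pos: [0.497, 0.0483, 0.0434]
eef_rot: [3.141, -0.0, 1.515]
force: [-0.6, 0.9, 0.0]
grip_width: 0.0534
grip_force: 30.0
t 12.45 p [0.497  0.0483 0.0434] rpy [ 3.141 -0.     1.515] q [0.02 0.39 1.82 0.   0.93 0.08] F [-0.6  0.9  0. ] w 0.0534 gf 30.0
px [592 178] 6760 top z 0.0690 ctr [0.6498 0.0801] size [0.0395 0.044 ] ang 9.6 box [0.1501 0.1949] bgr [ 41 106 138]
px [322 258] 12785 top z 0.1172 ctr [0.4958 0.0529] size [0.0528 0.0661] ang 54.4 box [-0.0021  0.1594] bgr [143 153 157]
```

```bash

python3 -m inch '-1 0 0 0.08 0 0 0;-1 0 0 0 0 0 0'
python3 -m inch '0.6 0 0 0 0 0 0;0.6 0 0 0 0 0 0;0.6 0 0 0 0 0 0;0.6 0 0 -1 0 0 0;1 0 0 -1 0 0 0;1 0 0 -1 0 0 0;1 0 0 -1 0 0 0;1 0 0 -1 0 0 0;1 0 0 -0.4 0 0 0;1 0 0 0 0 0 0'
python3 m.py .036 .12
```

```text
time_s: 12.75
ee_pos: [0.4971, 0.0483, 0.043]
eef_rot: [3.14, -0.0, 1.515]
force: [-13.2, 0.9, 33.4]
grip_width: 0.0532
grip_force: 30.0
time_s: 14.0
ee_pos: [0.4967, 0.048, 0.2023]
eef_rot: [3.141, -0.0, 1.515]
force: [0.1, -0.2, -0.1]
grip_width: 0.0941
grip_force: 0.0
t 14.0 p [0.4967 0.048  0.2023] rpy [ 3.141 -0.     1.515] q [0.02 0.19 1.67 0.   1.29 0.08] F [ 0.1 -0.2 -0.1] w 0.0941 gf 0.0
px [468 150] 1718 top z 0.0692 ctr [0.6524 0.0806] size [0.0432 0.0432] ang 87.6 box [0.1528 0.1956] bgr [ 41 108 141]
px [323 188] 2142 top z 0.0851 ctr [0.4985 0.0492] size [0.0522 0.0536] ang 86.3 box [0.0008 0.1557] bgr [163 177 182]
px [444 253] 166 top z 0.0617 ctr [ 0.6356 -0.0387] size [0.0045 0.0514] ang 39.5 box [0.1425 0.0755] bgr [162 173 177]
px [424 355] 882 top z 0.0682 ctr [ 0.6102 -0.161 ] size [0.0379 0.0486] ang 82.5 box [ 0.1238 -0.0481] bgr [28 30 32]
```

```bash

python3 -m inch '1 0.9 0.38 0 0 0 0;1 0.95 0.38 0 0 0 0;1 0.95 0.38 0 0 0 0;1 0.95 0.38 0 0 0 0;1 0.95 0.38 0 0 0 0;1 0.95 0.38 0 0 0 0;1 0.95 0.38 0 0 0 0;1 0.95 0.38 0 0 0 0;1 0.95 0.38 0 0 0 0;1 0 0 0 0 0 0'
cat > m2.py <<'E'
# measure then remaining to the piece nearest a guess:  m2.py gx gy
E
python3 m.py .05 .13; python3 g.py .6118 .2971 .064 1.516
```

```text
time_s: 15.3
ee_pos: [0.6129, 0.2981, 0.1998]
eef_rot: [-3.139, 0.001, 1.517]
force: [0.3, 0.3, 0.3]
grip_width: 0.0937
grip_force: 0.0
t 15.3 p [0.6129 0.2981 0.1998] rpy [-3.139e+00  1.000e-03  1.517e+00] q [0.4  0.61 1.09 0.   1.44 0.45] F [0.3 0.3 0.3] w 0.0937 gf 0.0
px [319 197] 2677 top z 0.1073 ctr [0.6112 0.2999] size [0.0497 0.0495] ang 6.5 box [0.0996 0.4123] bgr [ 94 119  98]
px [222 214] 1694 top z 0.0918 ctr [0.5108 0.2836] size [0.041  0.0373] ang 17.1 box [3.000e-04 3.905e-01] bgr [147 153 154]
px [364 360] 958 top z 0.0693 ctr [0.6529 0.0803] size [0.0432 0.0424] ang 83.9 box [0.1533 0.1953] bgr [ 46 123 158]
px [242 382] 1051 top z 0.0740 ctr [0.5016 0.0598] size [0.0309 0.0533] ang 76.7 box [0.0033 0.1665] bgr [154 167 172]
t 15.35 p [0.6128 0.2971 0.2002] rpy [-3.139e+00  1.000e-03  1.516e+00] q [ 0.4   0.61  1.09 -0.    1.44  0.45] F [-0.6  0.4  0.3] w 0.0941 gf 0.0
rows units dx dy dz [ 0.01 -0.02  4.54] rotvec u [-0.01  0.01 -0.  ]
```

```bash

python3 -m inch '1 0.08 -0.06 1 0 0 0;1 0 0 1 0 0 0;1 0 0 1 0 0 0;1 0 0 1 0 0 0;1 0 0 0.5 0 0 0;-1 0 0 0 0 0 0;-1 0 0 0 0 0 0;-1 0 0 0 0 0 0;-1 0 0 0 0 0 0;-1 0 0 0 0 0 0' 30
python3 -m inch '-1 0 0 0 0 0 0;-1 0 0 -0.5 0 0 0;-1 0 0 -1 0 0 0;-1 0 0 -1 0 0 0;-1 0 0 0 0 0 0'
python3 - <<'E'
from m import *
from g import rem
st(); w=toworld(0,.1005); print(w); rem(*w,.045,1.516)
measure(.05,.17)
E
```

```text
time_s: 16.6
ee_pos: [0.6116, 0.2994, 0.0678]
eef_rot: [3.141, -0.0, 1.515]
force: [-0.4, -2.4, 1.8]
grip_width: 0.0488
grip_force: 30.0
time_s: 17.23
ee_pos: [0.6125, 0.2999, 0.1455]
eef_rot: [3.137, -0.002, 1.515]
force: [0.3, -0.4, -1.1]
grip_width: 0.0484
grip_force: 30.0
t 17.23 p [0.6125 0.2999 0.1455] rpy [ 3.137e+00 -2.000e-03  1.515e+00] q [0.4  0.64 1.16 0.   1.33 0.46] F [ 0.3 -0.4 -1.1] w 0.0484 gf 30.0
[ 0.49468457 -0.00594977]
rows units dx dy dz [-10.4   -3.37   3.31] rotvec u [ 0.03 -0.01 -0.  ]
px [322 220] 2496 top z 0.1694 ctr [0.6146 0.3135] size [0.0198 0.0722] ang 85.8 box [0.1023 0.426 ] bgr [118 140 124]
px [203 234] 2705 top z 0.0916 ctr [0.5123 0.2843] size [0.0408 0.0396] ang 27.1 box [0.0017 0.3913] bgr [150 156 156]
px [322 267] 3637 top z 0.1691 ctr [0.6134 0.2937] size [0.0379 0.0365] ang 38.3 box [0.1022 0.4062] bgr [ 87 110  90]
```

```bash

python3 -m inch '-1 -0.94 -0.3 0 0 0 0;-1 -0.94 -0.3 0 0 0 0;-1 -0.95 -0.31 0 0 0 0;-1 -0.95 -0.31 0 0 0 0;-1 -0.95 -0.31 0 0 0 0;-1 -0.95 -0.31 0 0 0 0;-1 -0.95 -0.31 0 0 0 0;-1 -0.95 -0.31 0 0 0 0;-1 -0.94 -0.31 0 0 0 0;-1 -0.94 -0.3 0 0 0 0' 
python3 -m inch '-1 -0.94 -0.3 0 0 0 0;-1 0 0 0.8 0 0 0;-1 0 0 1 0 0 0;-1 0 0 0.8 0 0 0;-1 0 0 0.4 0 0 0;-1 0 0 0.2 0 0 0;-1 0 0 0.1 0 0 0;-1 0 0 0 0 0 0'
python3 m.py .036 .12; python3 g.py .4947 -.0059 .0455 1.516
```

```text
time_s: 18.52
ee_pos: [0.5027, 0.0203, 0.141]
eef_rot: [-3.139, 0.0, 1.515]
force: [0.5, -0.8, -1.6]
grip_width: 0.0485
grip_force: 30.0
time_s: 19.52
ee_pos: [0.4936, -0.0065, 0.044]
eef_rot: [3.141, 0.0, 1.515]
force: [-0.9, -0.5, -0.5]
grip_width: 0.0487
grip_force: 30.0
t 19.52 p [ 0.4936 -0.0065  0.044 ] rpy [3.141 0.    1.515] q [-0.09  0.38  1.83  0.    0.93 -0.03] F [-0.9 -0.5 -0.5] w 0.0487 gf 30.0
px [603  76] 6271 top z 0.0643 ctr [0.643  0.0786] size [0.0261 0.0441] ang 11.1 box [0.1435 0.193 ] bgr [ 36  93 122]
px [323 220] 21587 top z 0.1152 ctr [0.5004 0.0215] size [0.1042 0.0716] ang 74.7 box [0.0042 0.1282] bgr [127 143 137]
px [531 280] 2964 top z 0.0756 ctr [ 0.6205 -0.0316] size [0.0253 0.0449] ang 75.8 box [0.127  0.0818] bgr [154 164 168]
t 19.57 p [ 0.4936 -0.0065  0.044 ] rpy [3.14  0.    1.515] q [-0.09  0.38  1.83 -0.    0.93 -0.03] F [ 0.7 -0.9 -2.2] w 0.0487 gf 30.0
rows units dx dy dz [ 0.02  0.04 -0.05] rotvec u [ 0.01  0.   -0.  ]
```

Good; release, then go for the paste tin.

```bash

python3 -m inch '0.6 0 0 0 0 0 0;0.6 0 0 0 0 0 0;0.6 0 0 0 0 0 0;0.6 0 0 -1 0 0 0;1 0 0 -1 0 0 0;1 0 0 -1 0 0 0;1 0 0 -1 0 0 0;1 0 0 -1 0 0 0;1 0 0 -0.2 0 0 0;1 0 0 0 0 0 0'
python3 m.py .036 .12
python3 -m inch '1 0.97 0.03 0 0 0 0;1 0.97 0.03 0 0 0 0;1 0.97 0.03 0 0 0 0;1 0.97 0.03 0 0 0 0;1 0.97 0.03 0 0 0 0;1 0.97 0.03 0 0 0 0;1 0.97 0.03 0 0 0 0;1 0.97 0.03 0 0 0 0;1 0.97 0.03 0 0 0 0;1 0.97 0.03 0 0 0 0'
python3 -m inch '1 0 0 0 0 0 0'
python3 m.py .05 .13; python3 g.py .5123 .2843 .064 1.516
```

```text
time_s: 20.82
ee_pos: [0.4931, -0.0065, 0.1988]
eef_rot: [-3.141, -0.0, 1.515]
force: [0.3, -0.3, -0.3]
grip_width: 0.0941
grip_force: 0.0
t 20.82 p [ 0.4931 -0.0065  0.1988] rpy [-3.141 -0.     1.515] q [-0.09  0.18  1.69  0.    1.28 -0.03] F [ 0.3 -0.3 -0.3] w 0.0941 gf 0.0
px [477  95] 2003 top z 0.0691 ctr [0.6522 0.0804] size [0.0435 0.0433] ang 18.9 box [0.1525 0.1953] bgr [ 39 102 133]
px [323 137] 2339 top z 0.0853 ctr [0.4985 0.0481] size [0.0527 0.0524] ang 86.1 box [0.0008 0.1547] bgr [149 162 167]
px [323 194] 2234 top z 0.0833 ctr [ 0.4948 -0.0078] size [0.0491 0.0489] ang 86.7 box [0.0002 0.0987] bgr [105 131 109]
px [442 220] 1750 top z 0.0777 ctr [ 0.6235 -0.0492] size [0.0344 0.0532] ang 36.5 box [0.131  0.0644] bgr [152 163 167]
px [414 299] 346 top z 0.0673 ctr [ 0.5926 -0.1477] size [0.0267 0.0131] ang 39.8 box [ 0.1055 -0.0357] bgr [45 63 81]
px [443 370] 948 top z 0.0677 ctr [ 0.6395 -0.2439] size [0.0257 0.0549] ang 79.0 box [ 0.1576 -0.1292] bgr [ 70 109 135]
px [323 377] 503 top z 0.0529 ctr [ 0.481  -0.2551] size [0.0052 0.0556] ang 87.1 box [-1.00e-04 -1.49
[... 307 characters left out ...]
 [0.5178 0.2847 0.1976] rpy [-3.139e+00  1.000e-03  1.517e+00] q [0.44 0.4  1.41 0.   1.34 0.49] F [-0.7  0.   0.7] w 0.094 gf 0.0
px [315 196] 1595 top z 0.0918 ctr [0.5121 0.2843] size [0.0396 0.0398] ang 3.5 box [0.0015 0.3912] bgr [152 158 159]
px [439 354] 580 top z 0.0697 ctr [0.6502 0.0744] size [0.0326 0.0392] ang 87.7 box [0.1509 0.1893] bgr [ 44 117 151]
px [316 371] 1005 top z 0.0734 ctr [0.4995 0.0608] size [0.0303 0.0536] ang 86.4 box [0.0012 0.1674] bgr [135 147 152]
t 22.3 p [0.518  0.2836 0.1979] rpy [-3.140e+00  1.000e-03  1.516e+00] q [ 0.44  0.4   1.41 -0.    1.34  0.49] F [-0.5 -0.9  0.4] w 0.0944 gf 0.0
rows units dx dy dz [ 0.02 -0.18  4.46] rotvec u [-0.01  0.01  0.  ]
```

```bash

python3 -m inch '1 0 -0.2 1 0 0 0;1 0 0 1 0 0 0;1 0 0 1 0 0 0;1 0 0 1 0 0 0;1 0 0 0.45 0 0 0;-1 0 0 0 0 0 0;-1 0 0 0 0 0 0;-1 0 0 0 0 0 0;-1 0 0 0 0 0 0;-1 0 0 0 0 0 0' 30
python3 -m inch '-1 0 0 0 0 0 0;-1 0 0 0 0 0 0'
python3 -m inch '-1 0 0 -0.5 0 0 0;-1 0 0 -1 0 0 0;-1 0 0 -1 0 0 0;-1 0 0 -0.2 0 0 0;-1 0 0 0 0 0 0'
python3 - <<'E'
from m import *
from g import rem
w=toworld(0,.0515); print(w); rem(*w,.045,1.516)
measure(.05,.17)
E
```

```text
time_s: 23.55
ee_pos: [0.5125, 0.2839, 0.0662]
eef_rot: [3.141, -0.0, 1.515]
force: [0.1, -0.5, 0.7]
grip_width: 0.0475
grip_force: 0.0
time_s: 23.8
ee_pos: [0.5124, 0.284, 0.066]
eef_rot: [-3.142, -0.0, 1.515]
force: [-1.1, 0.7, 1.4]
grip_width: 0.0397
grip_force: 30.0
time_s: 24.42
ee_pos: [0.5123, 0.2838, 0.1467]
eef_rot: [3.142, 0.0, 1.515]
force: [1.0, 0.2, -1.7]
grip_width: 0.0396
grip_force: 30.0
[ 0.4920105  -0.05487675]
rows units dx dy dz [-11.31  -0.05   3.39] rotvec u [ 0.    0.   -0.01]
px [322 223] 2012 top z 0.1695 ctr [0.5143 0.296 ] size [0.0168 0.0632] ang 86.4 box [0.0031 0.4031] bgr [132 137 138]
```

```bash

python3 -m inch '-1 -0.94 0 0 0 0 0;-1 -0.94 0 0 0 0 0;-1 -0.94 0 0 0 0 0;-1 -0.95 -0.05 0 0 0 0;-1 -0.95 0 0 0 0 0;-1 -0.95 0 0 0 0 0;-1 -0.95 0 0 0 0 0;-1 -0.95 0 0 0 0 0;-1 -0.94 0 0 0 0 0;-1 -0.94 0 0 0 0 0' 
python3 -m inch '-1 -0.94 0 0 0 0 0;-1 -0.92 0 0 0 0 0;-1 0 0 0.8 0 0 0;-1 0 0 1 0 0 0;-1 0 0 0.8 0 0 0;-1 0 0 0.4 0 0 0;-1 0 0 0.25 0 0 0;-1 0 0 0.13 0 0 0;-1 0 0 0 0 0 0'
python3 m.py .036 .12; python3 g.py .4920 -.0549 .0435 1.516
```

```text
time_s: 25.72
ee_pos: [0.4945, 0.0, 0.1458]
eef_rot: [-3.14, -0.0, 1.515]
force: [0.7, 0.1, -0.1]
grip_width: 0.0393
grip_force: 30.0
time_s: 26.85
ee_pos: [0.4922, -0.0548, 0.0458]
eef_rot: [3.141, 0.0, 1.515]
force: [1.0, 0.5, -1.2]
grip_width: 0.0398
grip_force: 30.0
t 26.85 p [ 0.4922 -0.0548  0.0458] rpy [3.141 0.    1.515] q [-0.18  0.38  1.82 -0.    0.94 -0.13] F [ 1.   0.5 -1.2] w 0.0398 gf 30.0
px [321  54] 10414 top z 0.0855 ctr [0.4982 0.0462] size [0.0496 0.0536] ang 88.0 box [0.0007 0.1527] bgr [151 164 169]
px [607  11] 1425 top z 0.0590 ctr [0.6447 0.0626] size [0.0065 0.0296] ang 64.6 box [0.146  0.1771] bgr [29 70 94]
px [321 219] 17310 top z 0.1161 ctr [ 0.4912 -0.0295] size [0.0628 0.0912] ang 9.0 box [-0.0022  0.0768] bgr [119 135 125]
px [543 224] 7417 top z 0.0778 ctr [ 0.6233 -0.0495] size [0.0351 0.0545] ang 36.1 box [0.1308 0.0641] bgr [138 148 152]
px [531 373] 1259 top z 0.0676 ctr [ 0.621  -0.1452] size [0.0194 0.0307] ang 36.3 box [ 0.1338 -0.0316] bgr [32 41 50]
t 26.9 p [ 0.4923 -0.0548  0.0459] rpy [3.141 0.    1.515] q [-0.18  0.38  1.82 -0.    0.94 -0.13] F [-0.1 -0.5 -0.6] w 0.0392 gf 30.0
rows units dx dy dz [-0.   -0.01  0.08] rotvec u [ 0.  0. -0.]
```

```bash

python3 -m inch '-1 0 0 0.05 0 0 0;0.6 0 0 0 0 0 0;0.6 0 0 0 0 0 0;0.6 0 0 0 0 0 0;0.6 0 0 -1 0 0 0;1 0 0 -1 0 0 0;1 0 0 -1 0 0 0;1 0 0 -1 0 0 0;1 0 0 -1 0 0 0;1 0 0 -0.2 0 0 0'
python3 m.py .036 .12
python3 -m inch '1 0.8 0.85 0 0 0 0;1 0.8 0.85 0 0 0 0;1 0.8 0.85 0 0 0 0;1 0.8 0.85 0 0 0 0;1 0.8 0.85 0 0 0 0;1 0.8 0.83 0 0 0 0;1 0 0 0 0 0 0;1 0 0 0 0 0 0'
python3 m.py .04 .13; python3 g.py .6522 .0804 .034 1.516
```

```text
time_s: 28.15
ee_pos: [0.4927, -0.0549, 0.2016]
eef_rot: [3.139, 0.0, 1.515]
force: [0.7, -0.6, -0.2]
grip_width: 0.0941
grip_force: 0.0
t 28.15 p [ 0.4927 -0.0549  0.2016] rpy [3.139 0.    1.515] q [-0.18  0.18  1.68  0.    1.28 -0.13] F [ 0.7 -0.6 -0.2] w 0.0941 gf 0.0
px [479  42] 2252 top z 0.0693 ctr [0.6521 0.08  ] size [0.0436 0.0431] ang 82.9 box [0.1525 0.1949] bgr [ 38 100 131]
px [321  85] 2616 top z 0.0853 ctr [0.4983 0.0479] size [0.0532 0.0528] ang 85.0 box [0.0007 0.1545] bgr [141 154 158]
px [321 162] 3412 top z 0.0833 ctr [ 0.4962 -0.0284] size [0.0491 0.091 ] ang 4.4 box [0.0028 0.0781] bgr [120 139 125]
px [443 176] 1922 top z 0.0776 ctr [ 0.6234 -0.049 ] size [0.0347 0.0523] ang 36.7 box [0.1309 0.0646] bgr [147 158 162]
px [321 357] 713 top z 0.0797 ctr [ 0.4808 -0.2675] size [0.0288 0.0552] ang 86.9 box [ 0.0004 -0.1614] bgr [ 76 117 143]
px [446 354] 361 top z 0.0681 ctr [ 0.6352 -0.2625] size [0.0175 0.0527] ang 45.7 box [ 0.1543 -0.148 ] bgr [ 89 134 161]
time_s: 29.2
ee_pos: [0.6517, 0.0801, 0.1987]
eef_rot: [-3.14, 0.0, 1.515]
force: [-0.3, -0.4, 0.1]
grip_width: 0.094
grip_force: 0.0
t 29.2 p [0.6517 0.0801 0.1987] rpy [-3.14   0.     1.515] q [ 0.07  0.55  1.19 -0.    1.41  0.12] F [-0.3 -0.4  0.1] w 0.094 gf 0.0
px [323 189] 1397 top z 0.0692 ctr [0.6535 0.0813] size [0.0426 0.0429] ang 87.9 box [0.1538 0.1963] bgr [ 48 127 164]
px [180 240] 3461 top z 0.0846 ctr [0.4985 0.0249] size [0.1014 0.0518] ang 85.7 box [0.0021 0.1315] bgr [138 155 152]
px [302 293] 1219 top z 0.0778 ctr [ 0.6236 -0.0488] size [0.0353 0.0524] ang 36.6 box [0.1311 0.0648] bgr [155 166 170]
px [299 371] 1180 top z 0.0679 ctr [ 0.6117 -0.1522] size [0.0391 0.0496] ang 89.0 box [ 0.1248 -0.0392] bgr [29 45 60]
t 29.25 p [0.6517 0.0799 0.1993] rpy [-3.14   0.     1.515] q [ 0.07  0.55  1.19 -0.    1.41  0.12] F [-0.5 -0.4 -0.4] w 0.094 gf 0.0
rows units dx dy dz [0.02 0.02 5.51] rotvec u [-0.01  0.   -0.01]
```

```bash

python3 -m inch '0.5 0.04 0.05 1 0 0 0;0.5 0 0 1 0 0 0;0.5 0 0 1 0 0 0;0.5 0 0 1 0 0 0;0.5 0 0 1 0 0 0;0.5 0 0 0.5 0 0 0;-1 0 0 0 0 0 0;-1 0 0 0 0 0 0;-1 0 0 0 0 0 0;-1 0 0 0 0 0 0' 30
python3 -m inch '-1 0 0 0 0 0 0;-1 0 0 -0.5 0 0 0;-1 0 0 -1 0 0 0;-1 0 0 -1 0 0 0;-1 0 0 -0.9 0 0 0;-1 0 0 0 0 0 0'
python3 - <<'E'
from m import *
from g import rem
st();w=toworld(0,.0075); print(w); rem(*w,.0435,1.516)
measure(.05,.17)
E
```

```text
time_s: 30.5
ee_pos: [0.6542, 0.0817, 0.0362]
eef_rot: [3.14, -0.0, 1.515]
force: [-2.2, -0.8, 6.4]
grip_width: 0.0436
grip_force: 30.0
time_s: 31.25
ee_pos: [0.6548, 0.0817, 0.1398]
eef_rot: [3.137, -0.001, 1.515]
force: [1.1, -0.2, -2.5]
grip_width: 0.0431
grip_force: 30.0
t 31.25 p [0.6548 0.0817 0.1398] rpy [ 3.137e+00 -1.000e-03  1.515e+00] q [0.07 0.6  1.25 0.   1.29 0.12] F [ 1.1 -0.2 -2.5] w 0.0431 gf 30.0
[ 0.4896093  -0.09881118]
rows units dx dy dz [-6.32 -5.18  3.18] rotvec u [ 0.03 -0.   -0.  ]
px [322 245] 6405 top z 0.1682 ctr [0.6531 0.0863] size [0.0494 0.0557] ang 52.5 box [0.1531 0.2013] bgr [ 58 121 151]
px [147 253] 3418 top z 0.0853 ctr [0.5003 0.0423] size [0.0518 0.067 ] ang 2.8 box [0.0029 0.149 ] bgr [164 178 182]
px [303 351] 579 top z 0.0785 ctr [ 0.6264 -0.0607] size [0.0302 0.045 ] ang 59.1 box [0.1345 0.053 ] bgr [143 154 158]
```

```bash

python3 -m inch '-1 -0.9 -0.74 0 0 0 0;-1 -0.9 -0.74 0 0 0 0;-1 -0.9 -0.74 0 0 0 0;-1 -0.9 -0.74 0 0 0 0;-1 -0.9 -0.74 0 0 0 0;-1 -0.9 -0.74 0 0 0 0;-1 -0.92 -0.74 0 0 0 0;-1 0 0 0 0 0 0' 
python3 -m inch '-1 0 0 0.8 0 0 0;-1 0 0 1 0 0 0;-1 0 0 0.7 0 0 0;-1 0 0 0.4 0 0 0;-1 0 0 0.15 0 0 0;-1 0 0 0 0 0 0;-1 0 0 0 0 0 0'
python3 m.py .036 .12; python3 g.py .4896 -.0988 .0435 1.516
```

```text
time_s: 32.3
ee_pos: [0.4866, -0.1001, 0.136]
eef_rot: [-3.14, -0.0, 1.513]
force: [-0.3, 0.8, -2.2]
grip_width: 0.0433
grip_force: 30.0
time_s: 33.17
ee_pos: [0.4885, -0.0991, 0.0462]
eef_rot: [3.14, 0.0, 1.515]
force: [-0.2, 0.1, -2.6]
grip_width: 0.0433
grip_force: 30.0
t 33.17 p [ 0.4885 -0.0991  0.0462] rpy [3.14  0.    1.515] q [-0.27  0.39  1.82  0.    0.94 -0.22] F [-0.2  0.1 -2.6] w 0.0433 gf 30.0
px [323 157] 26928 top z 0.1149 ctr [ 0.4924 -0.0441] size [0.156  0.0683] ang 87.1 box [-0.0002  0.0623] bgr [102 129 128]
px [559 148] 8977 top z 0.0778 ctr [ 0.6232 -0.0494] size [0.0354 0.0535] ang 36.8 box [0.1307 0.0641] bgr [133 142 146]
px [524 292] 1224 top z 0.0665 ctr [ 0.6182 -0.1385] size [0.009  0.0363] ang 71.9 box [ 0.1306 -0.0251] bgr [ 51  76 100]
px [541 354] 663 top z 0.0677 ctr [ 0.6184 -0.1707] size [0.0208 0.0187] ang 0.5 box [ 0.1325 -0.0573] bgr [32 31 32]
t 33.23 p [ 0.4885 -0.0991  0.0462] rpy [3.14  0.    1.515] q [-0.27  0.39  1.82  0.    0.94 -0.22] F [-0.6 -0.8 -1.6] w 0.0436 gf 30.0
rows units dx dy dz [0.01 0.04 0.09] rotvec u [ 0.01  0.   -0.01]
```

```bash

python3 -m inch '-1 0 0 0.06 0 0 0;0.6 0 0 0 0 0 0;0.6 0 0 0 0 0 0;0.6 0 0 0 0 0 0;0.6 0 0 -1 0 0 0;1 0 0 -1 0 0 0;1 0 0 -1 0 0 0;1 0 0 -1 0 0 0;1 0 0 -1 0 0 0;1 0 0 -0.2 0 0 0'
python3 m.py .056 .12
python3 -m inch '1 -0.35 0.83 0 0 0 0;1 -0.35 0.83 0 0 0 0;1 -0.35 0.83 0 0 0 0;1 -0.35 0.83 0 0 0 0;1 -0.35 0.83 0 0 0 0;1 0 0 0 0 0 0;1 0 0 0 0 0 0'
python3 m.py .04 .13; python3 g.py .610 -.158 .034 1.516
```

```text
time_s: 34.48
ee_pos: [0.4887, -0.0992, 0.2013]
eef_rot: [3.139, 0.001, 1.515]
force: [-0.0, 0.7, -0.9]
grip_width: 0.0939
grip_force: 0.0
t 34.48 p [ 0.4887 -0.0992  0.2013] rpy [3.139e+00 1.000e-03 1.515e+00] q [-0.27  0.19  1.67  0.    1.28 -0.22] F [-0.   0.7 -0.9] w 0.0939 gf 0.0
px [322  34] 2972 top z 0.0855 ctr [0.4982 0.0475] size [0.0528 0.053 ] ang 41.5 box [0.0005 0.1541] bgr [138 151 155]
px [322 115] 3743 top z 0.0831 ctr [ 0.4938 -0.0295] size [0.0899 0.049 ] ang 86.8 box [0.0004 0.0769] bgr [122 139 126]
px [451 134] 1813 top z 0.0778 ctr [ 0.6234 -0.0493] size [0.0344 0.0524] ang 36.1 box [0.1309 0.0642] bgr [136 147 151]
px [321 191] 1363 top z 0.0752 ctr [ 0.4893 -0.1002] size [0.043  0.0426] ang 60.1 box [-0.0003  0.0061] bgr [ 49 132 169]
px [440 233] 977 top z 0.0679 ctr [ 0.6154 -0.1528] size [0.031  0.0433] ang 46.3 box [ 0.1285 -0.0395] bgr [27 28 28]
time_s: 35.4
ee_pos: [0.6088, -0.1581, 0.1986]
eef_rot: [-3.14, -0.0, 1.515]
force: [-0.0, -0.5, 1.1]
grip_width: 0.094
grip_force: 0.0
t 35.4 p [ 0.6088 -0.1581  0.1986] rpy [-3.14  -0.     1.515] q [-0.31  0.4
[... 168 characters left out ...]
112 129 117]
px [330  79] 2099 top z 0.0780 ctr [ 0.6237 -0.0494] size [0.0345 0.0524] ang 36.5 box [0.1312 0.0641] bgr [145 156 160]
px [201 141] 1818 top z 0.0748 ctr [ 0.4903 -0.1005] size [0.043  0.0437] ang 14.1 box [0.0008 0.0058] bgr [ 49 130 167]
px [324 188] 1761 top z 0.0678 ctr [ 0.6117 -0.1556] size [0.0463 0.0498] ang 76.1 box [ 0.125  -0.0426] bgr [36 45 54]
px [354 274] 1623 top z 0.0678 ctr [ 0.6404 -0.2575] size [0.0308 0.0544] ang 45.4 box [ 0.1592 -0.1427] bgr [ 86 133 161]
t 35.45 p [ 0.6088 -0.158   0.1991] rpy [-3.141 -0.     1.515] q [-0.31  0.48  1.28  0.    1.38 -0.26] F [ 0.5 -0.1  0.3] w 0.094 gf 0.0
rows units dx dy dz [0.   0.04 5.5 ] rotvec u [-0.01 -0.   -0.  ]
```

```bash

python3 -m inch '0.7 0.05 0.08 1 0 0 0;0.6 0 0 1 0 0 0;0.6 0 0 1 0 0 0;0.6 0 0 1 0 0 0;0.6 0 0 1 0 0 0;0.6 0 0 0.6 0 0 0;-1 0 0 0 0 0 0;-1 0 0 0 0 0 0;-1 0 0 0 0 0 0;-1 0 0 0 0 0 0' 40
python3 -m inch '-1 0 0 0 0 0 0;-1 0 0 -0.5 0 0 0;-1 0 0 -1 0 0 0;-1 0 0 -1 0 0 0;-1 0 0 -0.9 0 0 0;-1 0 0 0 0 0 0'
python3 - <<'E'
from m import *
from g import rem
st();w=toworld(0,-.0435); print(w); rem(*w,.041,1.516)
measure(.05,.17)
E
```

```text
time_s: 36.7
ee_pos: [0.6124, -0.1572, 0.033]
eef_rot: [3.14, 0.0, 1.515]
force: [-3.0, 0.6, 6.6]
grip_width: 0.0494
grip_force: 40.0
time_s: 37.45
ee_pos: [0.6129, -0.1573, 0.1365]
eef_rot: [3.137, 0.001, 1.515]
force: [1.1, 0.6, -2.8]
grip_width: 0.049
grip_force: 40.0
t 37.45 p [ 0.6129 -0.1573  0.1365] rpy [3.137e+00 1.000e-03 1.515e+00] q [-0.31  0.54  1.35  0.    1.25 -0.25] F [ 1.1  0.6 -2.8] w 0.049 gf 40.0
[ 0.48682608 -0.14973518]
rows units dx dy dz [ 0.02 -4.22  3.16] rotvec u [ 0.03  0.01 -0.01]
px [148  49] 7483 top z 0.0831 ctr [ 0.4948 -0.0345] size [0.0804 0.0506] ang 88.4 box [0.0017 0.072 ] bgr [128 145 132]
px [326  70] 3277 top z 0.0780 ctr [ 0.6236 -0.0496] size [0.0342 0.0522] ang 36.6 box [0.1311 0.064 ] bgr [158 168 172]
px [165 147] 2699 top z 0.0750 ctr [ 0.4905 -0.1003] size [0.0432 0.0436] ang 38.3 box [0.0009 0.006 ] bgr [ 58 146 184]
px [321 233] 5039 top z 0.1699 ctr [ 0.6144 -0.1497] size [0.0343 0.0731] ang 83.5 box [ 0.1274 -0.0365] bgr [ 75  94 112]
px [309 278] 185 top z 0.1700 ctr [ 0.6075 -0.1628] size [0.0073 0.021 ] ang 13.4 box [ 0.1212 -0.0499] bgr [28 28 28]
px [294 283] 266 top z 0.1700 ctr [ 0.5991 -0.1651] size [0.0098 0.0175] ang 31.8 box [ 0.1129 -0.0527] bgr [30 29 30]
px [349 299] 778 top z 0.1699 ctr [ 0.6241 -0.2166] size [0.0441 0.0997] ang 17.9 box [ 0.1407 -0.1028] bgr [ 75 109 129]
```

```bash

python3 -m inch '-1 0.02 -0.8 0 0 0 0;-1 0 -0.9 0 0 0 0;-1 0 -0.9 0 0 0 0;-1 0 -0.9 0 0 0 0;-1 0 -0.72 0 0 0 0;-1 0 0 0 0 0 0' 
python3 -m inch '-1 0 0 0.8 0 0 0;-1 0 0 1 0 0 0;-1 0 0 0.7 0 0 0;-1 0 0 0.45 0 0 0;-1 0 0 0.15 0 0 0;-1 0 0 0 0 0 0;-1 0 0 0 0 0 0'
python3 m.py .036 .12; python3 g.py .4868 -.1497 .0405 1.516
```

```text
time_s: 38.25
ee_pos: [0.4845, -0.1492, 0.1329]
eef_rot: [-3.14, -0.001, 1.515]
force: [0.8, 0.4, -0.8]
grip_width: 0.0492
grip_force: 40.0
time_s: 39.12
ee_pos: [0.486, -0.1495, 0.0414]
eef_rot: [3.14, 0.0, 1.515]
force: [-0.3, -0.1, -3.0]
grip_width: 0.0487
grip_force: 40.0
t 39.12 p [ 0.486  -0.1495  0.0414] rpy [3.14  0.    1.515] q [-0.37  0.41  1.79  0.    0.94 -0.31] F [-0.3 -0.1 -3. ] w 0.0487 gf 40.0
px [323  55] 8376 top z 0.0821 ctr [ 0.4927 -0.0463] size [0.0572 0.0467] ang 86.9 box [0.0002 0.0601] bgr [150 160 157]
px [583  51] 10905 top z 0.0779 ctr [ 0.6199 -0.0523] size [0.0278 0.0527] ang 37.4 box [0.1275 0.0611] bgr [126 135 139]
px [322 231] 18009 top z 0.1155 ctr [ 0.4832 -0.1263] size [0.0699 0.0904] ang 16.8 box [-0.0049 -0.0203] bgr [ 67  99 115]
px [547 366] 726 top z 0.0660 ctr [ 0.6303 -0.2356] size [0.0259 0.0145] ang 6.3 box [ 0.148  -0.1214] bgr [ 70 107 132]
px [322 379] 501 top z 0.0419 ctr [ 0.4811 -0.2539] size [0.0028 0.0556] ang 87.8 box [-1.000e-04 -1.478e-01] bgr [ 79 122 148]
t 39.17 p [ 0.486  -0.1495  0.0414] rpy [3.14  0.    1.515] q [-0.37  0.41  1.79  0.    0.94 -0.31] F [ 0.2 -0.3 -2.4] w 0.0494 gf 40.0
rows units dx dy dz [-0.    0.03  0.03] rotvec u [ 0.01  0.   -0.  ]
```

```bash

python3 -m inch '-1 0 0 0.04 0 0 0;0.6 0 0 0 0 0 0;0.6 0 0 0 0 0 0;0.6 0 0 0 0 0 0;0.6 0 0 -1 0 0 0;1 0 0 -1 0 0 0;1 0 0 -1 0 0 0;1 0 0 -1 0 0 0;1 0 0 -1 0 0 0;1 0 0 -0.3 0 0 0'
python3 m.py .042 .12
python3 -m inch '1 0.72 0.88 0 0 0 0;1 0.72 0.88 0 0 0 0;1 0.72 0.88 0 0 0 0;1 0.72 0.88 0 0 0 0;1 0.71 0.88 0 0 0 0;1 0 0 0 0 0 0.8;1 0 0 0 0 0 1;1 0 0 0 0 0 1;1 0 0 0 0 0 1;1 0 0 0 0 0 1'
python3 -m inch '1 0 0 0 0 0 0.24;1 0 0 0 0 0 0'
python3 m.py .05 .13; python3 g.py .6235 -.0493 .034 .637
```

```text
time_s: 40.42
ee_pos: [0.4861, -0.1496, 0.2001]
eef_rot: [3.139, 0.001, 1.515]
force: [0.5, 0.2, -1.3]
grip_width: 0.0941
grip_force: 0.0
t 40.42 p [ 0.4861 -0.1496  0.2001] rpy [3.139e+00 1.000e-03 1.515e+00] q [-0.37  0.21  1.65  0.    1.28 -0.31] F [ 0.5  0.2 -1.3] w 0.0941 gf 0.0
px [322  72] 6319 top z 0.0832 ctr [ 0.4928 -0.0421] size [0.1462 0.0496] ang 86.5 box [0.0001 0.0643] bgr [ 97 129 129]
px [455  82] 2379 top z 0.0780 ctr [ 0.6234 -0.0496] size [0.035  0.0525] ang 36.4 box [0.1309 0.0639] bgr [127 136 140]
px [322 189] 1826 top z 0.0738 ctr [ 0.4865 -0.148 ] size [0.0499 0.046 ] ang 19.4 box [-0.0004 -0.0418] bgr [34 44 52]
px [467 272] 757 top z 0.0678 ctr [ 0.6451 -0.2527] size [0.0171 0.0553] ang 42.3 box [ 0.1637 -0.1377] bgr [ 87 132 160]
px [322 278] 464 top z 0.0532 ctr [ 0.4808 -0.2564] size [0.0081 0.0554] ang 87.4 box [-1.000e-04 -1.504e-01] bgr [ 90 138 167]
px [322 297] 271 top z 0.0798 ctr [ 0.4801 -0.2723] size [0.0064 0.0139] ang 84.5 box [ 0.     -0.1662] bgr [ 78 120 147]
time_s: 41.72
ee_pos: [0.623, -0.0492, 0.1967]
eef_rot: [-3.14, 0.001, 0.672]
for
[... 695 characters left out ...]
]
px [265 288] 1990 top z 0.0817 ctr [ 0.4963 -0.0703] size [0.0403 0.0855] ang 5.8 box [0.0051 0.0364] bgr [114 147 161]
px [485 283] 839 top z 0.0679 ctr [ 0.6434 -0.2606] size [0.031  0.0447] ang 42.9 box [ 0.1624 -0.1457] bgr [ 87 133 162]
px [322 349] 350 top z 0.0738 ctr [ 0.4767 -0.1583] size [0.0183 0.04  ] ang 35.9 box [-0.0096 -0.0526] bgr [36 37 39]
px [392 372] 202 top z 0.0533 ctr [ 0.4869 -0.2583] size [0.0096 0.0451] ang 86.9 box [ 0.006  -0.1519] bgr [ 74 115 140]
t 42.02 p [ 0.6231 -0.0492  0.1974] rpy [-3.141e+00  1.000e-03  6.370e-01] q [-0.14  0.48  1.3  -0.    1.37  0.8 ] F [-0.2  0.8  0.4] w 0.0941 gf 0.0
rows units dx dy dz [0.01 0.02 5.45] rotvec u [-0.01  0.01 -0.  ]
```

```bash

python3 -m inch '0.7 0.02 0.03 1 0 0 0;0.6 0 0 1 0 0 0;0.6 0 0 1 0 0 0;0.6 0 0 1 0 0 0;0.6 0 0 1 0 0 0;0.6 0 0 0.48 0 0 0;-1 0 0 0 0 0 0;-1 0 0 0 0 0 0;-1 0 0 0 0 0 0;-1 0 0 0 0 0 0' 35
python3 -m inch '-1 0 0 0 0 0 0;-1 0 0 -0.5 0 0 0;-1 0 0 -1 0 0 0;-1 0 0 -1 0 0 0;-1 0 0 -1 0 0 0;-1 0 0 0 0 0 -0.54;-1 0 0 0 0 0 -0.9;-1 0 0 0 0 0 -0.9;-1 0 0 0 0 0 -0.9;-1 0 0 0 0 0 -0.9'
python3 -m inch '-1 0 0 0 0 0 -0.9;-1 0 0 0 0 0 0;-1 0 0 0 0 0 0'
python3 - <<'E'
from m import *
from g import rem
st();w=toworld(0,-.088); print(w); rem(*w,.0435,1.516)
measure(.05,.17)
E
```

```text
time_s: 43.28
ee_pos: [0.625, -0.0496, 0.0354]
eef_rot: [3.14, -0.001, 0.636]
force: [-0.7, 0.3, 6.2]
grip_width: 0.0514
grip_force: 35.0
time_s: 44.52
ee_pos: [0.6244, -0.0496, 0.1401]
eef_rot: [3.141, 0.0, 1.363]
force: [0.9, 0.2, -1.5]
grip_width: 0.0519
grip_force: 35.0
time_s: 44.9
ee_pos: [0.6244, -0.0496, 0.1396]
eef_rot: [3.141, 0.0, 1.512]
force: [0.1, -1.0, -1.2]
grip_width: 0.052
grip_force: 35.0
t 44.9 p [ 0.6244 -0.0496  0.1396] rpy [3.141 0.    1.512] q [-0.14  0.53  1.36 -0.    1.25 -0.08] F [ 0.1 -1.  -1.2] w 0.052 gf 35.0
[ 0.48439759 -0.19416886]
rows units dx dy dz [-5.09 -4.37  3.2 ] rotvec u [ 0.    0.   -0.03]
px [153  95] 4420 top z 0.0853 ctr [0.5001 0.0484] size [0.0515 0.0537] ang 10.1 box [0.0024 0.1551] bgr [144 157 162]
px [163 199] 7940 top z 0.0830 ctr [ 0.4923 -0.0436] size [0.1246 0.0506] ang 84.9 box [-0.0003  0.0628] bgr [111 143 139]
px [323 240] 6282 top z 0.1689 ctr [ 0.6256 -0.0511] size [0.0343 0.0756] ang 86.6 box [0.1332 0.0626] bgr [155 165 169]
px [339 378] 177 top z 0.0625 ctr [ 0.6325 -0.2361] size [0.0137 0.0282] ang 86.4 box [ 0.1502 -0.1218] bgr [ 63 102 129]
```

```bash

python3 -m inch '-1 -0.84 -0.72 0 0 0 0;-1 -0.85 -0.73 0 0 0 0;-1 -0.85 -0.73 0 0 0 0;-1 -0.85 -0.73 0 0 0 0;-1 -0.85 -0.73 0 0 0 0;-1 -0.85 -0.73 0 0 0 0;-1 0 0 0 0 0 -0.03;-1 0 0 0 0 0 0' 
python3 -m inch '-1 0 0 0.8 0 0 0;-1 0 0 1 0 0 0;-1 0 0 0.7 0 0 0;-1 0 0 0.4 0 0 0;-1 0 0 0.15 0 0 0;-1 0 0 0 0 0 0;-1 0 0 0 0 0 0'
python3 m.py .042 .12; python3 g.py .4844 -.1942 .0425 1.516
```

```text
time_s: 45.95
ee_pos: [0.4853, -0.1946, 0.1394]
eef_rot: [3.141, 0.0, 1.519]
force: [0.2, 0.1, -1.7]
grip_width: 0.0516
grip_force: 35.0
time_s: 46.82
ee_pos: [0.4854, -0.1949, 0.0484]
eef_rot: [3.141, 0.0, 1.52]
force: [0.1, 0.3, -1.4]
grip_width: 0.0517
grip_force: 35.0
t 46.83 p [ 0.4854 -0.1949  0.0484] rpy [3.141 0.    1.52 ] q [-0.45  0.43  1.75  0.    0.97 -0.4 ] F [ 0.1  0.3 -1.4] w 0.0517 gf 35.0
px [320  54] 7572 top z 0.0751 ctr [ 0.4904 -0.0891] size [0.0538 0.0434] ang 87.6 box [0.0002 0.0173] bgr [ 59 133 166]
px [321 228] 17842 top z 0.1176 ctr [ 0.4879 -0.1694] size [0.0881 0.0765] ang 86.6 box [ 0.0022 -0.0631] bgr [104 112 116]
px [550 296] 930 top z 0.0664 ctr [ 0.6256 -0.2357] size [0.0176 0.0048] ang 42.5 box [ 0.1433 -0.1218] bgr [ 68 104 128]
px [318 364] 846 top z 0.0765 ctr [ 0.4801 -0.2713] size [0.0036 0.0139] ang 87.1 box [-1.000e-04 -1.653e-01] bgr [ 63  97 119]
t 46.88 p [ 0.4853 -0.1948  0.0483] rpy [3.141 0.    1.52 ] q [-0.45  0.43  1.75  0.    0.97 -0.4 ] F [-1.   0.2 -2.9] w 0.0516 gf 35.0
rows units dx dy dz [ 0.02 -0.03  0.19] rotvec u [0.01 0.   0.02]
```

```bash

python3 -m inch '-1 0 0 0.17 0 0 0;-1 0 0 0 0 0 0;0.6 0 0 0 0 0 0;0.6 0 0 0 0 0 0;0.6 0 0 0 0 0 0;0.6 0 0 -1 0 0 0;1 0 0 -1 0 0 0;1 0 0 -1 0 0 0;1 0 0 -1 0 0 0;1 0 0 -1 0 0 0'
python3 m.py .042 .12
python3 -m inch '1 -0.3 0.87 0 0 0 0;1 -0.3 0.88 0 0 0 0;1 -0.3 0.88 0 0 0 0;1 -0.3 0.88 0 0 0 0;1 -0.3 0.88 0 0 0 0;1 -0.3 0.87 0 0 0 0;1 0 0 0 0 0 0.9;1 0 0 0 0 0 1;1 0 0 0 0 0 1;1 0 0 0 0 0 1'
python3 -m inch '1 0 0 0 0 0 0.27;1 0 0 0 0 0 0;1 0 0 0 0 0 0'
python3 m.py .05 .13; python3 g.py .640 -.2578 .034 .792
```

```text
time_s: 48.12
ee_pos: [0.4849, -0.1947, 0.1936]
eef_rot: [3.141, 0.0, 1.52]
force: [0.9, -0.4, -0.4]
grip_width: 0.094
grip_force: 0.0
t 48.12 p [ 0.4849 -0.1947  0.1936] rpy [3.141 0.    1.52 ] q [-0.45  0.25  1.61 -0.    1.28 -0.4 ] F [ 0.9 -0.4 -0.4] w 0.094 gf 0.0
px [322  55] 4274 top z 0.0820 ctr [ 0.4915 -0.0662] size [0.0988 0.0451] ang 86.6 box [0.0001 0.0401] bgr [ 95 135 149]
px [321 147] 1983 top z 0.0738 ctr [ 0.4866 -0.1498] size [0.0497 0.0491] ang 88.1 box [-0.0002 -0.0436] bgr [32 41 49]
px [322 193] 1887 top z 0.0836 ctr [ 0.4861 -0.1964] size [0.0341 0.0519] ang 87.0 box [ 0.0018 -0.0901] bgr [157 168 172]
px [467 241] 1656 top z 0.0678 ctr [ 0.6397 -0.2577] size [0.0301 0.0551] ang 45.6 box [ 0.1586 -0.143 ] bgr [ 83 128 155]
px [320 244] 505 top z 0.0531 ctr [ 0.481 -0.257] size [0.0091 0.0549] ang 87.7 box [-0.     -0.1509] bgr [ 87 135 163]
px [320 267] 340 top z 0.0798 ctr [ 0.4801 -0.2762] size [0.0138 0.014 ] ang 89.9 box [ 0.0002 -0.1701] bgr [ 80 123 150]
time_s: 49.42
ee_pos: [0.6398, -0.2566, 0.1923]
eef_rot: [-3.141, 0.0, 0.834]
force: [0.1, -0.7, 0.3]

[... 422 characters left out ...]
108 111]
px [323 193] 1692 top z 0.0677 ctr [ 0.6411 -0.258 ] size [0.03  0.054] ang 45.8 box [ 0.16   -0.1431] bgr [ 88 136 165]
px [146 222] 2111 top z 0.0736 ctr [ 0.4891 -0.1514] size [0.0489 0.047 ] ang 39.6 box [ 0.0024 -0.0451] bgr [27 37 46]
px [181 252] 1711 top z 0.0836 ctr [ 0.4864 -0.1971] size [0.0347 0.0542] ang 87.4 box [ 0.0022 -0.0908] bgr [151 162 166]
px [234 301] 224 top z 0.0788 ctr [ 0.4841 -0.2744] size [0.0096 0.018 ] ang 39.9 box [ 0.0041 -0.1681] bgr [ 61  95 117]
t 49.85 p [ 0.6399 -0.2566  0.1924] rpy [-3.141  0.     0.794] q [-0.43  0.63  1.07  0.    1.44  0.34] F [-0.  -0.6  0.6] w 0.094 gf 0.0
rows units dx dy dz [-0.02  0.03  5.28] rotvec u [-0.    0.    0.01]
```

```bash

python3 -m inch '0.7 0 0.05 1 0 0 0;0.6 0 0 1 0 0 0;0.6 0 0 1 0 0 0;0.6 0 0 1 0 0 0;0.6 0 0 0.8 0 0 0;0.6 0 0 0.45 0 0 0;-1 0 0 0 0 0 0;-1 0 0 0 0 0 0;-1 0 0 0 0 0 0;-1 0 0 0 0 0 0' 35
python3 -m inch '-1 0 0 0 0 0 0;-1 0 0 -0.5 0 0 0;-1 0 0 -1 0 0 0;-1 0 0 -1 0 0 0;-1 0 0 -1 0 0 0;-1 0 0 0 0 0 -0.55;-1 0 0 0 0 0 -0.9;-1 0 0 0 0 0 -0.9;-1 0 0 0 0 0 -0.9;-1 0 0 0 0 0 -0.9'
python3 -m inch '-1 0 0 0 0 0 0;-1 0 0 0 0 0 0;-1 0 0 0 0 0 0'
python3 - <<'E'
from m import *
from g import rem
st();w=toworld(0,-.1255); print(w); rem(*w,.0425,1.516)
measure(.05,.17)
E
```

```text
time_s: 51.1
ee_pos: [0.6415, -0.2579, 0.0363]
eef_rot: [3.14, -0.001, 0.793]
force: [-0.7, 0.5, 6.7]
grip_width: 0.0539
grip_force: 35.0
time_s: 52.35
ee_pos: [0.6409, -0.2577, 0.1409]
eef_rot: [3.141, 0.0, 1.522]
force: [0.5, -0.6, -2.1]
grip_width: 0.0539
grip_force: 35.0
time_s: 52.72
ee_pos: [0.6409, -0.2577, 0.1402]
eef_rot: [3.142, 0.0, 1.515]
force: [0.4, 0.5, -0.4]
grip_width: 0.0536
grip_force: 35.0
t 52.73 p [ 0.6409 -0.2577  0.1402] rpy [3.142 0.    1.515] q [-0.44  0.67  1.13 -0.    1.34 -0.38] F [ 0.4  0.5 -0.4] w 0.0536 gf 35.0
[ 0.4823511  -0.23161298]
rows units dx dy dz [ 0.57 -5.33  3.26] rotvec u [ 0.    0.   -0.01]
px [108  16] 2177 top z 0.0747 ctr [ 0.4913 -0.1041] size [0.0442 0.0249] ang 2.3 box [0.0019 0.0023] bgr [ 42 109 142]
px [115  84] 4138 top z 0.0738 ctr [ 0.4889 -0.1515] size [0.0488 0.0469] ang 40.2 box [ 0.0022 -0.0452] bgr [30 40 49]
px [127 145] 3219 top z 0.0836 ctr [ 0.4867 -0.1969] size [0.034  0.0536] ang 86.9 box [ 0.0025 -0.0906] bgr [163 174 178]
px [322 229] 3990 top z 0.1698 ctr [ 0.6426 -0.2499] size [0.0131 0.078 ] ang 89.3 box [ 0.161 -0.135] bgr [ 94 132 156]
px [142 213] 573 top z 0.0531 ctr [ 0.481 -0.257] size [0.008  0.0569] ang 86.9 box [ 0.     -0.1509] bgr [ 97 146 176]
px [136 240] 718 top z 0.0800 ctr [ 0.4804 -0.2771] size [0.0147 0.0154] ang 88.5 box [ 0.0005 -0.171 ] bgr [ 79 119 145]
```

```bash

python3 -m inch '-1 0.1 -0.88 0 0 0 0;-1 0.1 -0.89 0 0 0 0;-1 0.1 -0.89 0 0 0 0;-1 0.1 -0.89 0 0 0 0;-1 0.1 -0.89 0 0 0 0;-1 0.07 -0.89 0 0 0 0;-1 0 0 0 0 0 0;-1 0 0 0 0 0 0' 
python3 -m inch '-1 0 0 0.8 0 0 0;-1 0 0 0.8 0 0 0;-1 0 0 0.7 0 0 0;-1 0 0 0.3 0 0 0;-1 0 0 0 0 0 0'
python3 - <<'E'
from m import *
from g import rem
rem(.4824,-.2316,.0433,1.516); st(); measure(.042,.12,sv='w7')
E
```

```text
time_s: 53.78
ee_pos: [0.4828, -0.2322, 0.1404]
eef_rot: [3.141, 0.0, 1.516]
force: [0.3, -0.2, -1.0]
grip_width: 0.0539
grip_force: 35.0
time_s: 54.4
ee_pos: [0.4825, -0.232, 0.0618]
eef_rot: [-3.141, -0.0, 1.517]
force: [0.0, 0.4, -1.4]
grip_width: 0.0536
grip_force: 35.0
rows units dx dy dz [ 0.01 -0.    0.62] rotvec u [-0.   -0.    0.01]
t 54.4 p [ 0.4825 -0.232   0.0618] rpy [-3.141 -0.     1.517] q [-0.52  0.43  1.7   0.    1.01 -0.46] F [ 0.   0.4 -1.4] w 0.0536 gf 35.0
px [321  17] 2577 top z 0.0658 ctr [ 0.489  -0.1077] size [0.0171 0.0427] ang 84.6 box [-0.0001 -0.0014] bgr [ 41 103 134]
px [320 102] 6416 top z 0.0738 ctr [ 0.487  -0.1504] size [0.0496 0.0493] ang 84.6 box [ 0.0003 -0.0441] bgr [37 42 48]
px [323 233] 16304 top z 0.1165 ctr [ 0.4841 -0.2261] size [0.0935 0.0782] ang 87.3 box [ 0.0015 -0.1199] bgr [113 138 153]
```

View pics/w7.png

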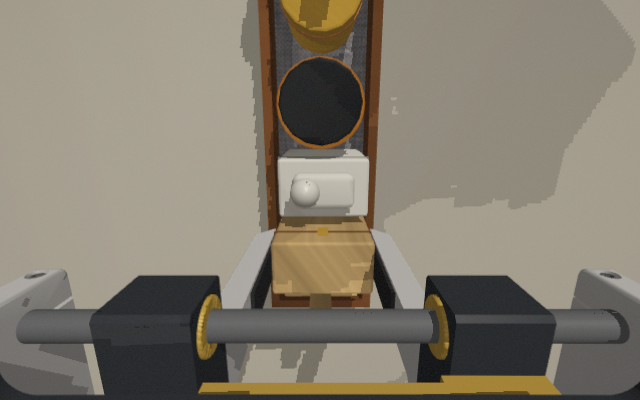

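The case hangs square over its slot at (322,255), just behind the seal (323,185) and in front of the stop's post (320,298). The ink and dropper stand above them in the row.

```bash

python3 -m inch '-1 0 0 0.3 0 0 0;-1 0 0 0.2 0 0 0;-1 0 0 0.1 0 0 0;-1 0 0 0 0 0 0'
```

```text
time_s: 54.95
ee_pos: [0.4821, -0.2319, 0.0439]
eef_rot: [-3.141, -0.0, 1.517]
force: [0.7, -0.9, -1.9]
grip_width: 0.054
grip_force: 35.0
```

```bash

python3 -m inch '-1 0 0 0.04 0 0 0;0.6 0 0 0 0 0 0;0.6 0 0 0 0 0 0;0.6 0 0 0 0 0 0;0.6 0 0 -1 0 0 0;1 0 0 -1 0 0 0;1 0 0 -1 0 0 0;1 0 0 -1 0 0 0;1 0 0 -1 0 0 0;1 -0.5 0 0 0 0 0'
python3 -m inch '1 -0.5 0 0 0 0 0;1 -0.5 0 0 0 0 0;1 0 0 0 0 0 0'
python3 - <<'E'
from m import *
from g import rem
st(); measure(.042,.12,sv='w8'); rem(.4802,-.2765,.054,1.516)
T,C=measure(.045,.12,30,name='top')
E
```

```text
time_s: 56.2
ee_pos: [0.4822, -0.2473, 0.195]
eef_rot: [3.138, 0.002, 1.518]
force: [-0.2, -0.2, -0.5]
grip_width: 0.094
grip_force: 0.0
time_s: 56.58
ee_pos: [0.4793, -0.278, 0.1918]
eef_rot: [-3.14, -0.001, 1.515]
force: [0.4, 0.8, -0.6]
grip_width: 0.0941
grip_force: 0.0
t 56.58 p [ 0.4793 -0.278   0.1918] rpy [-3.140e+00 -1.000e-03  1.515e+00] q [-0.59  0.32  1.53 -0.    1.3  -0.54] F [ 0.4  0.8 -0.6] w 0.0941 gf 0.0
px [322   8] 697 top z 0.0658 ctr [ 0.4908 -0.1093] size [0.041  0.0147] ang 2.2 box [ 0.0017 -0.0029] bgr [ 31  82 110]
px [322  57] 2530 top z 0.0739 ctr [ 0.4871 -0.1521] size [0.0493 0.0467] ang 4.9 box [ 0.0004 -0.0458] bgr [34 40 47]
px [324 109] 2096 top z 0.0837 ctr [ 0.4861 -0.197 ] size [0.0338 0.0521] ang 86.8 box [ 0.0019 -0.0907] bgr [156 166 171]
px [323 154] 2399 top z 0.0739 ctr [ 0.4821 -0.24  ] size [0.0429 0.0558] ang 86.7 box [ 0.0002 -0.1339] bgr [ 76 117 144]
px [322 193] 302 top z 0.0801 ctr [ 0.48  -0.277] size [0.014  0.0139] ang 88.0 box [ 1.00e-04 -1.71e-01] bgr [ 76 118 144]
rows units dx dy dz [0.03 0.03 4.6 ] rotvec u [-0.01 -0.   -0.  ]
px [308 226] 197 top z 0.0852 ctr [0.5001 0.0462] size [0.0513 0.0512] ang 89.6 box [0.0025 0.1528] bgr [122 132 139]
px [335 227] 422 top z 0.0836 ctr [ 0.4944 -0.0512] size [0.1291 0.0472] ang 89.4 box [0.0022 0.0553] bgr [ 89 108 114]
px [380 230] 536 top z 0.0805 ctr [ 0.487  -0.1969] size [0.136  0.0551] ang 84.9 box [ 0.0027 -0.0906] bgr [ 88 104 117]
```

View pics/w8.png

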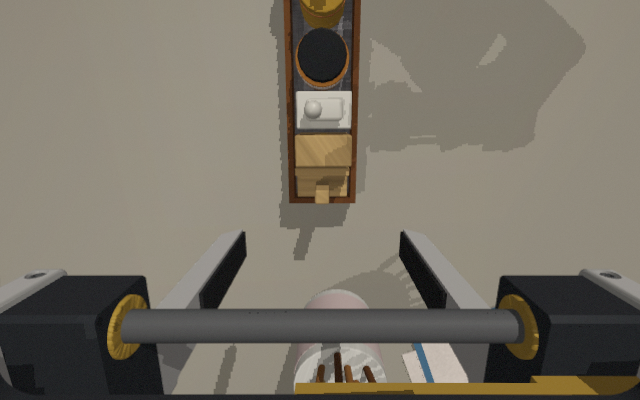

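All seven stand in the row: dropper (322,8), ink (322,57), seal (323,109), case (323,150), with the stop's post at (322,193). Now I'll pinch the post and close the row.

```bash

python3 -m inch '0 0.03 0.03 1 0 0 0;0 0 0 1 0 0 0;0 0 0 1 0 0 0;-0.2 0 0 1 0 0 0;-0.2 0 0 0.55 0 0 0;-1 0 0 0 0 0 0;-1 0 0 0 0 0 0;-1 0 0 0 0 0 0;-1 0 0 0 0 0 0;-1 0 0 0 0 0 0' 20
python3 -m inch '-1 0.06 0 0 0 0 0;-1 0.08 0 0 0 0 0;-1 0.08 0 0 0 0 0;-1 0.08 0 0 0 0 0;-1 0.08 0 0 0 0 0;-1 0.08 0 0 0 0 0;-1 0.08 0 0 0 0 0;-1 0.06 0 0 0 0 0;-1 0 0 0 0 0 0'
python3 -m inch '-1 0.06 0 0 0 0 0;-1 0.06 0 0 0 0 0;-1 0 0 0 0 0 0'
```

```text
time_s: 57.92
ee_pos: [0.479, -0.2762, 0.0573]
eef_rot: [-3.138, -0.0, 1.517]
force: [-18.5, 1.5, 13.6]
grip_width: 0.0141
grip_force: 20.0
time_s: 59.05
ee_pos: [0.48, -0.2587, 0.0573]
eef_rot: [-3.138, 0.001, 1.517]
force: [-18.5, -2.5, 12.1]
grip_width: 0.0139
grip_force: 20.0
time_s: 59.42
ee_pos: [0.4802, -0.2551, 0.0573]
eef_rot: [-3.138, 0.001, 1.517]
force: [-18.5, -2.3, 12.8]
grip_width: 0.0138
grip_force: 20.0
```

```bash

python3 -m inch '-1 0.06 0 0 0 0 0;-1 0.06 0 0 0 0 0;-1 0 0 0 0 0 0'
python3 -m inch '-1 0.04 0 0 0 0 0;-1 0.04 0 0 0 0 0;-1 0 0 0 0 0 0'
python3 m.py .042 .12
```

```text
time_s: 59.8
ee_pos: [0.4804, -0.2518, 0.0573]
eef_rot: [-3.138, 0.001, 1.517]
force: [-18.9, -4.8, 12.7]
grip_width: 0.0139
grip_force: 20.0
time_s: 60.18
ee_pos: [0.4805, -0.2496, 0.0574]
eef_rot: [-3.138, 0.002, 1.517]
force: [-18.7, -6.4, 11.6]
grip_width: 0.0139
grip_force: 20.0
t 60.17 p [ 0.4805 -0.2496  0.0574] rpy [-3.138e+00  2.000e-03  1.517e+00] q [-0.55  0.45  1.69 -0.    1.01 -0.49] F [-18.7  -6.4  11.6] w 0.0139 gf 20.0
px [324 112] 19576 top z 0.0824 ctr [ 0.4865 -0.179 ] size [0.1127 0.0557] ang 85.5 box [ 0.0012 -0.0728] bgr [ 87 105 117]
px [322 255] 3677 top z 0.1184 ctr [ 0.4818 -0.2485] size [0.0187 0.0385] ang 86.5 box [ 0.0004 -0.1424] bgr [108 122 132]
```

```bash

python3 -m inch '-1 0.04 0 0 0 0 0;-1 0 0 0 0 0 0'
python3 -m inch '-1 0.04 0 0 0 0 0;-1 0 0 0 0 0 0'
```

```text
time_s: 60.48
ee_pos: [0.4805, -0.2485, 0.0573]
eef_rot: [-3.138, 0.002, 1.517]
force: [-17.5, -7.0, 11.6]
grip_width: 0.0142
grip_force: 20.0
time_s: 60.72
ee_pos: [0.4806, -0.2473, 0.0574]
eef_rot: [-3.138, 0.002, 1.517]
force: [-18.8, -7.2, 12.3]
grip_width: 0.0142
grip_force: 20.0
```

```bash

python3 -m inch '-1 0.04 0 0 0 0 0;-1 0 0 0 0 0 0'
python3 -m inch '-1 0.03 0 0 0 0 0;-1 0 0 0 0 0 0'
python3 - <<'E'
from m import *
st(); c=cam('top'); C=cloud(c); cv2.imwrite('pics/top9.png',cv2.resize(c['img'][195:265,280:430],None,fx=5,fy=5,interpolation=cv2.INTER_CUBIC))
S=cam('scene'); cv2.imwrite('pics/sc9.png',cv2.resize(S['img'][130:260,230:410],None,fx=4,fy=4,interpolation=cv2.INTER_CUBIC))
E
```

```text
time_s: 60.98
ee_pos: [0.4806, -0.2466, 0.0574]
eef_rot: [-3.139, 0.002, 1.517]
force: [-18.4, -10.1, 10.5]
grip_width: 0.0137
grip_force: 20.0
time_s: 61.22
ee_pos: [0.4807, -0.2457, 0.0574]
eef_rot: [-3.139, 0.003, 1.517]
force: [-19.1, -10.0, 11.3]
grip_width: 0.0138
grip_force: 20.0
t 61.23 p [ 0.4807 -0.2457  0.0574] rpy [-3.139e+00  3.000e-03  1.517e+00] q [-0.54  0.45  1.69 -0.    1.   -0.48] F [-19.1 -10.   11.3] w 0.0138 gf 20.0
```

View pics/sc9.png

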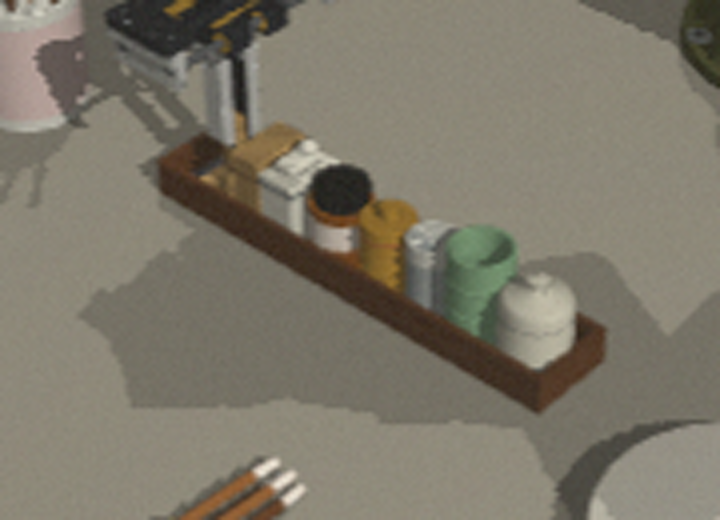

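The scene view shows all seven pieces upright and touching in one row, from the case at (265,160) to the jar at (535,310). The stop is against the case. Releasing and retreating.

```bash

python3 -m inch '0 0 0 0 0 0 0;0 0 0 0 0 0 0;0 0 0 0 0 0 0;0 0 0 -0.6 0 0 0;0 0 0 -1 0 0 0;0 0 0 -1 0 0 0;0 0 0 -1 0 0 0;0 0 0 -1 0 0 0;0 0 0 0 0 0 0;0 0 0 0 0 0 0'
python3 - <<'E'
from m import *
st(); measure(.042,.12,sv='w9')
C=cam('top'); Q=cloud(C); save(C,'top9b')
for nm,a,b in(('tin',(.38,.6),(-.56,-.38)),('tea',(.34,.52),(.34,.48))):
    m=(Q[...,2]>.042)&(Q[...,0]>a[0])&(Q[...,0]<a[1])&(Q[...,1]>b[0])&(Q[...,1]<b[1]); p=Q[m]; print(nm,np.round((p.min(0)+p.max(0))/2,3))
E
```

```text
time_s: 62.58
ee_pos: [0.4822, -0.2438, 0.1942]
eef_rot: [-3.141, -0.0, 1.517]
force: [0.2, 0.4, -0.2]
grip_width: 0.0468
grip_force: 0.0
t 62.58 p [ 0.4822 -0.2438  0.1942] rpy [-3.141 -0.     1.517] q [-0.54  0.29  1.56  0.    1.29 -0.48] F [ 0.2  0.4 -0.2] w 0.0468 gf 0.0
px [321  95] 8423 top z 0.0808 ctr [ 0.488  -0.1511] size [0.1603 0.0555] ang 85.9 box [ 0.0012 -0.0448] bgr [ 80 114 133]
px [321 196] 288 top z 0.0801 ctr [ 0.4816 -0.2465] size [0.0138 0.0136] ang 88.8 box [ 1.000e-04 -1.404e-01] bgr [ 82 125 152]
tin [ 0.482 -0.464  0.137]
tea [0.435 0.404 0.064]
```

View pics/w9.png

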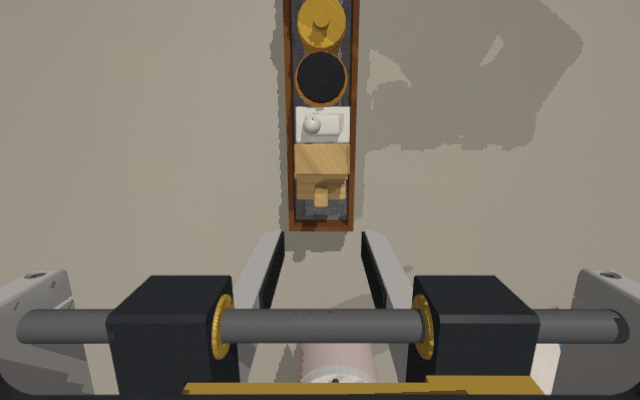

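The wrist view shows the stop snug behind the case (322,160), with its post at (321,196), box y −0.140. That puts the joint near 0.030, as expected.

```bash
python3 -c "
from station import ticket; print(ticket.hand_in())"
```

```text
the job is handed in; nothing more can be done
None
```

I handed the job in (no verdict came back): the stop went fully back first, all seven pieces then went upright into the box in one row, and the stop is now snug against them with the gripper clear; tin and teapot measure unmoved, the bundle I did not re-measure.

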